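Clip the rail caddy between ladle and turner, test its catch, stand the mill in it

TASK

Without forcing it, hang the green caddy by its two hooks on the stand's rail, in the free space between the ladle and the turner, and press it fully home until its spring catch snaps shut under the rail. Then prove that the catch holds: pull the hung caddy straight up with about 10 N for a moment; it must stay locked on the rail. Last, set the pepper mill down upright in the caddy without dropping it, and leave the ladle and the turner hanging where they are and the lemon where it lies.

Things in the scene. Friction and masses are not known exactly. Their poses are not given: they have to be found in the camera images.
- rail_mid (a point): Middle of the stand's rail, on its axis, 215 mm above the worktop. The rail is a round steel bar 12 mm thick, 320 mm long, with a ball at each end. Axes: x to the stand's back (away from the robot), y along the rail to its left, z up. Stays 10 mm thick run back from it to two posts at y = -60 and +60 mm. The caddy's place is here, midway between ladle and turner.
- rack: The fixed stand; origin on the worktop below rail_mid, same axes. Oak base 150 x 170 x 16 mm (87 mm in front to 63 mm behind the rail), two steel posts 45 mm behind the rail. A bumper bar 136 mm long runs parallel to the rail, 70 mm below it; its front is 10 mm in front of the rail's axis, and the hung caddy's back leans on it.
- caddy_grip (a point): Centre of the green caddy's grip tab, 131 mm above its underside: an upright flat plate with a pale wood cap, 10 mm thick (x), 56 mm wide (y), flat for 17 mm above and 18 mm below this point. Caddy axes: x to its back (hook side), y left, z up. It starts upright on the worktop. Mass about 0.25 kg, its centre about 20 mm in front of the tab.
- caddy_seat (a point): Point of the caddy that lies on the rail's axis when it hangs home: 16 mm behind and 41 mm below caddy_grip, midway between its two hooks (steel straps 12 mm wide, at y = -33 and +33). They bend over to the back and rest on the rail's top; the pocket below is open from 11 mm in front of this point (back panel) to 8 mm behind it (lips, 13 mm deep, flared).
- caddy_well (a point): Centre of the inner floor of the caddy's bin, 66 mm in front of and 86 mm below caddy_seat, 4 mm above the underside. The bin is 78 mm (x) by 76 mm (y) inside, its walls 44 mm high. Axes as caddy_grip.
- caddy: The whole caddy; origin in its underside, 60 mm in front of and 90 mm below caddy_seat, same axes. It is 84 mm wide (y), reaching from 11 to 109 mm in front of caddy_seat and from 90 mm below to 58 mm above it. The catch's tooth meets the rail when caddy_seat is 19 mm above the rail's axis; then press down with 5 to 12 N till caddy_seat is on the axis, and it stops hard there.
- catch (a joint): Angle of the caddy's spring catch, a steel tongue with a black thumb pad in the middle of the back panel: 0 is shut (the tooth then reaches under the rail with 2 mm of play), up to 0.7 rad pushed aside. It springs back by itself. The rail pressed in from below opens it; pulling the caddy up locks it harder.
- tooth: The tooth of that catch, a steel finger 12 mm wide that reaches through the back panel under the rail; it bears on the rail only when the hung caddy is pulled up. Origin on the catch's hinge, 25 mm in front of and 38 mm below caddy_seat.
- mill_mid (a point): Centre, half-way up, of the dark brown wooden pepper mill: round, 170 mm tall, 58 mm across, about 0.18 kg, upright on the worktop, z up its axis. Its head, 36 mm tall and 49 mm across, has its middle 56 mm above this point and is the best place to grip; a knob 12 mm wide stands on top.
- mill: The same mill; origin in the middle of its underside.
- ladle_hook (a point): Point of the hanging steel ladle on the rail's axis, in its hook (13 mm wide). Axes as rail_mid. It hangs 165 mm down from here; the bowl at its foot, 68 mm across, lies about below the rail. Ladle and turner hang loose on the rail, 91 to 103 mm either side of its middle; either may be the left one.
- turner_hook (a point): The same point of the hanging steel slotted turner with a black grip. It hangs 190 mm down; its blade, 72 mm wide, begins 105 mm below this point.
- lemon: A yellow lemon, 83 x 58 x 58 mm, on the worktop; origin in its underside. A bystander.

How it is judged:
On the way, in this order (a step that is already met when the one before it is completed fails the run):
1. the caddy hangs fully home on the rail between the ladle and the turner, with its catch shut under the rail (x of caddy_seat in the frame of rail_mid between -0.006 and 0.006 m and y of caddy_seat in the frame of rail_mid between -0.025 and 0.025 m and z of caddy_seat in the frame of rail_mid between -0.004 and 0.004 m and value of joint catch below 0.08 rad and angle between caddy_seat's own z axis and vertical below 0.12 rad), for 0.2 s.
2. the hung caddy is pulled up, so that the catch's tooth bears on the rail with at least 4 N, and stays locked on the rail (x of caddy_seat in the frame of rail_mid between -0.006 and 0.006 m and y of caddy_seat in the frame of rail_mid between -0.025 and 0.025 m and z of caddy_seat in the frame of rail_mid between -0.004 and 0.006 m and value of joint catch below 0.08 rad and angle between caddy_seat's own z axis and vertical below 0.12 rad and contact force between tooth and rack above 4 N and contact force between the fingers and caddy above 1 N), for 0.2 s.
3. the pepper mill stands in the caddy (horizontal distance between mill_mid and caddy_well below 0.016 m and z of mill_mid in the frame of caddy_well between 0.078 and 0.09 m and angle between mill_mid's own z axis and vertical below 0.15 rad), for 0.2 s.
At the end, for the whole second after the job is handed in: Caddy on the rail, seat point within 6 mm of the rail's axis (4 mm below), 25 mm of its middle, catch under 0.08 rad, lean under 0.12 rad. Mill on the bin's floor within 16 mm of its centre, lean under 0.15 rad. Ladle and turner on the rail within 25 mm of their starts. At rest, released (all of step 3 and x of caddy_seat in the frame of rail_mid between -0.006 and 0.006 m and y of caddy_seat in the frame of rail_mid between -0.025 and 0.025 m and z of caddy_seat in the frame of rail_mid between -0.004 and 0.006 m and value of joint catch below 0.08 rad and angle between caddy_seat's own z axis and vertical below 0.12 rad and z of ladle_hook in the frame of rail_mid between -0.01 and 0.01 m and x of ladle_hook in the frame of rail_mid between -0.01 and 0.01 m and distance of each of ladle_hook, turner_hook from where it was at the start of the episode below 0.025 m and z of turner_hook in the frame of rail_mid between -0.01 and 0.01 m and x of turner_hook in the frame of rail_mid between -0.01 and 0.01 m and linear speed of caddy below 0.03 m/s); the robot touches nothing.
It fails at once if the ladle or the turner knocked off the rail or shoved more than 25 mm along it (not (z of ladle_hook in the frame of rail_mid between -0.01 and 0.01 m and x of ladle_hook in the frame of rail_mid between -0.01 and 0.01 m and distance of each of ladle_hook, turner_hook from where it was at the start of the episode below 0.025 m and z of turner_hook in the frame of rail_mid between -0.01 and 0.01 m and x of turner_hook in the frame of rail_mid between -0.01 and 0.01 m)).
It fails at once if the empty caddy forced against the stand with more than 60 N (its contacts added up) (contact force between caddy and rack above 60 N and contact force between mill and caddy below 0.1 N).
It fails at once if the pepper mill tipped over or dropped (moving faster than 0.5 m/s out of the fingers) (angle between mill_mid's own z axis and vertical above 0.7 rad or (linear speed of mill above 0.5 m/s and contact force between the fingers and mill below 0.1 N)).
It fails at once if the lemon moved more than 40 mm (distance of lemon from where it was at the start of the episode above 0.04 m).
It also fails if it takes over 56 s, if anything falls off the work surface, if the arm or the gripper's body presses on something with over 40 N, if the wrist force passes 120 N, or if a joint passes its speed limit or range.

ROBOT

A 6-joint arm with a two-finger parallel gripper is mounted at the origin on a cart in front of the work surface, level with it; the furniture and walls round the work are solid. World frame = base frame: x ahead of the robot, y to its left, z up, the work surface at z = 0. Lengths are in m, angles in rad, forces in N, time in s.
With the tool pointing down it reaches from about 0.375 to 0.925 m from the base axis. Payload 5.7 kg.
Tool frame: the origin (TCP) lies midway between the tips of the shut fingers; the grasp point (between the pads) lies 19 mm behind it (robot.pinch_z is the distance from the TCP to the grasp point, in m); z points along the fingers, y is the direction in which the jaws open and shut (so a half turn about z gives the same grasp; the last joint's range is limited). The gripper opens to 85 mm and grips with 20 to 120 N. Pads are 22 mm wide; open, the fingers measure 114 mm over their backs; the gripper's body (76 mm by 85 mm) begins 54 mm behind the grasp point. The pads swing forward as they close: fully open they stand 13 mm farther back than shut.
Start: joints at [1.228, 0.359, 1.51, -0, 1.272, -0.115], TCP at [0.135, 0.584, 0.231] pointing down, gripper open.
Joint ranges: [-2.97, 2.97], [-1.01, 2.36], [0.21, 2.38], [-0.96, 4.11], [0.2, 2.71], [-2.98, 2.98]. Speed limits (rad/s): [2.39, 2.39, 3.14, 3.14, 3.14, 3.14].

INTERFACE

Orientations are given as a unit quaternion [x, y, z, w].
In Python, from workcell import robot, imaging gives the robot as it stands. The module is installed in compiled form; this text tells all that it offers.
- The arm moves only by the shell command python3 -m creep 'ROWS' [FORCE]. ROWS is JSON, a list of rows, each a list of 7 numbers: the shift along the tool's x, y, z in units of 40 mm (1.0 is 40 mm), then the turn, a rotation vector about the tool's x, y, z in rad, then the finger opening in mm, from 0 to 85.4. In form: [[tx, ty, tz, rx, ry, rz, fingers], ...]. A call has 1 to 10 rows; each row shifts and turns the commanded pose from where the row before left it, along the tool's axes as they then stand; what a row does not reach is not made up. A row lasts 1/10 s, in which the tool goes at most 50 mm and 8.59 degrees, less where a joint would pass 70% of its speed; a pose out of reach is approached as far as the arm can. A call is refused whole if a number of a shift passes 1 or a number of a turn 0.15, either way. A call with a gripper value outside its range is refused whole. The fingers move at their own pace and stop on an object; FORCE is the grip in N (left out, the last holds). Time passes only in rows, so rows that do not move let the fingers close. It gives the time, the measured TCP pose, the force and the opening at its end, in the units of the state.
- robot.read_state(): the state, without advancing time (a new reading comes with each control period).
- imaging.grab_frame(name): name is "side" or "top"; returns a dict with "img" (420x560x3 uint8, red, green, blue), "K" (3x3 intrinsics, pixels), "R" (3x3) and "t" (3): a world point X has camera coordinates R X + t. Camera axes: x right, y down, z forward; pixel columns grow to the right and rows downward; lengths in m; the calibration is good to about 2 mm. A picture is of the moment at which its call begins. There is no depth.
- robot.close_job(): hands the job in, once; it reports no verdict.
The state is a dict: "t": time; "q": joint angles; "joint_vel": joint speeds; "joint_torque": joint torques, N m; "position": TCP position; "orientation": TCP orientation; "force": force on the tool from outside, world axes, zero at the start; "moment": the same for the moment, N m; "gripper_width": finger opening in m.
Only numpy, scipy, OpenCV 4.12 (cv2) and the standard library are available. Lean on these libraries where they do the work, as an engineer would, in place of code of your own. Each camera call takes 0.05 s, during which the arm holds its last target.

## Working session

There is one attempt and no reset: what is moved stays moved. The work goes in short steps, Python scripts to look and compute and a shell command to move; the robot and the scene stay as the last step left them, time stands still between calls to the robot, and variables do not carry over. Pictures are saved under pics/ and viewed, and the job is handed in when it is done.

```bash
mkdir -p pics; ls
python3 - <<'E'
from workcell import robot, imaging
import cv2, numpy as np
s=robot.read_state(); print(s); print(robot.pinch_z)
for n in ("side","top"):
    f=imaging.grab_frame(n); cv2.imwrite(f"pics/{n}0.png",f["img"][:,:,::-1]); print(n,f["K"].tolist(),f["R"].tolist(),f["t"].tolist())
    np.savez(f"{n}0.npz",**f)
E
```

```text
pics
{'t': 0.0, 'q': array([ 1.22795127e+00,  3.59489729e-01,  1.51143545e+00,  4.92682090e-05,
        1.27249000e+00, -1.15104238e-01]), 'joint_vel': array([-0.00079481,  0.00043631, -0.00096118,  0.00048194, -0.00116231,
        0.00014186]), 'joint_torque': array([ 3.03767200e-03, -5.27631927e+01, -2.78623188e+01,  2.10143753e-04,
        1.29791658e-02,  6.48130117e-05]), 'position': array([0.13523084, 0.58386961, 0.23046153]), 'orientation': array([ 1.13631653e-01,  9.93522529e-01, -8.82135527e-04, -2.29762723e-04]), 'force': array([0.48664197, 0.45607307, 0.30250425]), 'moment': array([-0.00590668,  0.00943239,  0.03278405]), 'gripper_width': 0.085655296383675}
0.0187
side [[499.5402045833198, 0.0, 278.4247526487148], [0.0, 499.5402045833198, 205.9656084478898], [0.0, 0.0, 1.0]] [[0.7305923937437111, -0.6827575923253314, 0.008764948713524467], [-0.598948384736131, -0.6469694870232121, -0.47190180682309457], [0.3278651958134834, 0.33951811878460647, -0.8816075432930166]] [-0.2759818186087421, 0.5047764769804189, 0.8841758210617625]
top [[508.3791296486726, 0.0, 276.5345281325922], [0.0, 508.3791296486726, 203.14600113321225], [0.0, 0.0, 1.0]] [[-0.04640009271493786, -0.9989219302293603, -0.0014172871601106681], [-0.9747686041413584, 0.04558819638280506, -0.21851289374055305], [0.21834193316070233, -0.008757491502242518, -0.9758330321147338]] [0.2093906750868092, 0.5616517301170713, 1.2072203359244924]
```

View pics/side0.png

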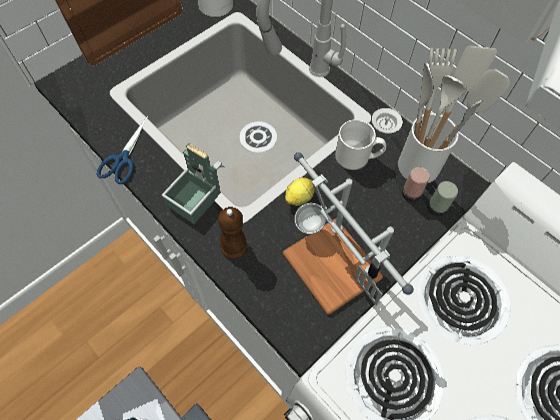

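View pics/top0.png

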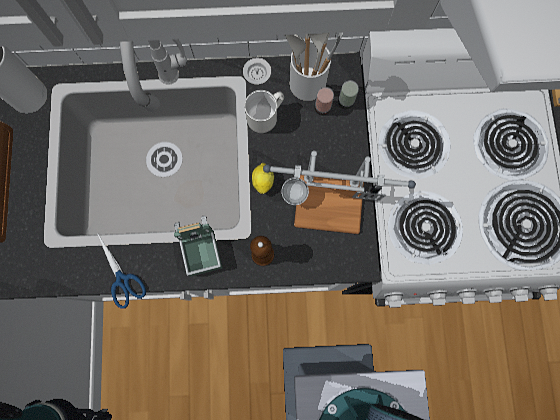

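Run:
```python
import numpy as np,cv2
def c(n,x0,y0,x1,y1,s,o):
    im=np.load(f"{n}0.npz")["img"][:,:,::-1][y0:y1,x0:x1]
    cv2.imwrite(o,cv2.resize(im,None,fx=s,fy=s,interpolation=cv2.INTER_CUBIC))
c("side",150,130,290,270,4,"pics/c1.png")
c("side",280,140,420,320,3.3,"pics/c2.png")
c("top",160,200,290,290,6,"pics/c3.png")
c("top",240,140,430,240,4,"pics/c4.png")
```

```text
(no output)
```

View pics/c1.png

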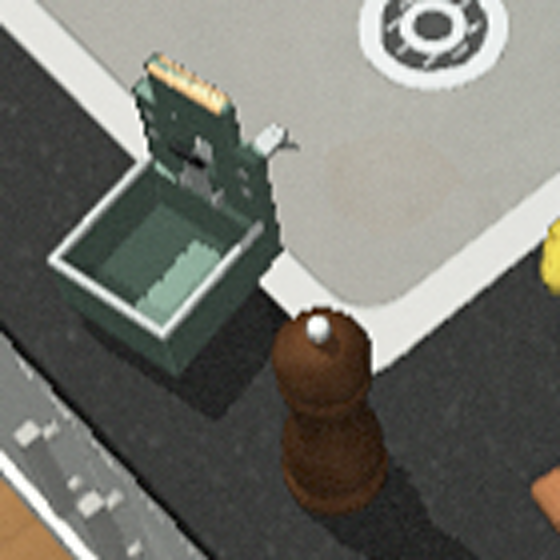

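View pics/c2.png

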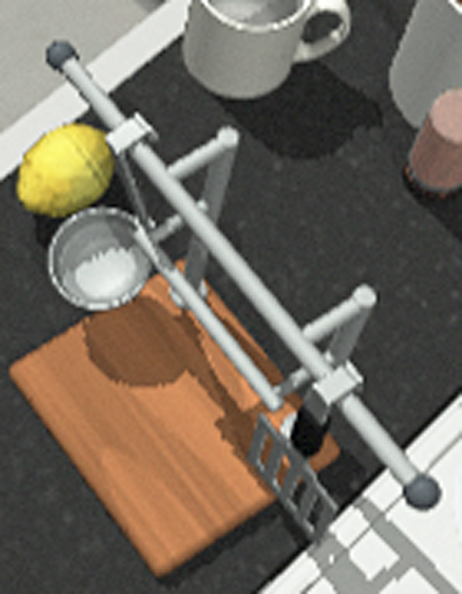

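View pics/c3.png

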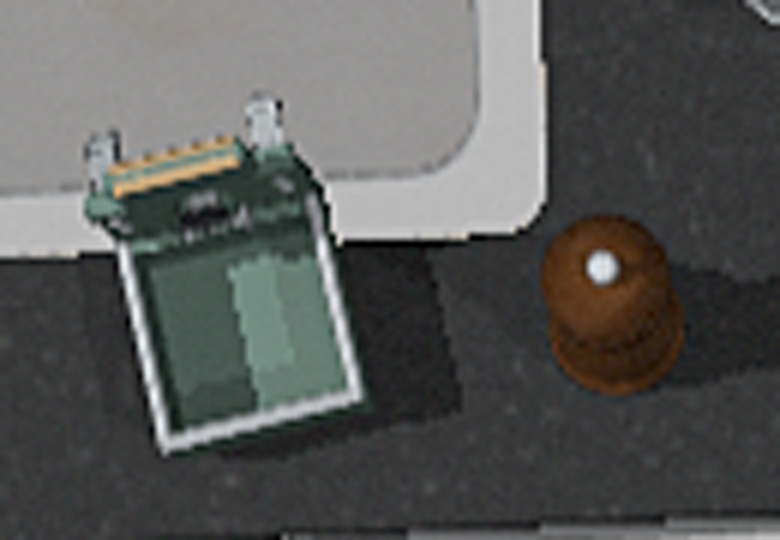

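View pics/c4.png

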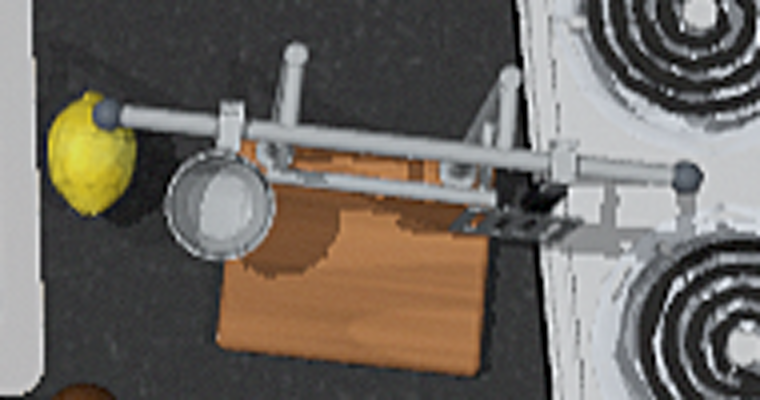

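```bash
cat > h.py <<'E'
import numpy as np
from scipy.optimize import least_squares
C={n:np.load(f"{n}0.npz") for n in("side","top")}
def proj(n,X):
    c=C[n]; p=(np.asarray(X)@c["R"].T+c["t"])@c["K"].T
    return p[...,:2]/p[...,2:]
def fit(obs,f,x0):
    # obs: list (cam,px,pointfn)
    r=lambda p: np.concatenate([proj(n,g(p))-np.array(px) for n,px,g in obs])
    s=least_squares(r,x0); return s.x, r(s.x).reshape(-1,2).round(1)
def body(p,q):
    c,s=np.cos(p[2]),np.sin(p[2]); return np.array([p[0]+c*q[0]-s*q[1],p[1]+s*q[0]+c*q[1],q[2]])
def bodyfit(obs,x0):
    return fit([(n,px,(lambda p,q=q:body(p,q))) for n,px,q in obs],None,x0)
def tri(a,b):
    return fit([("side",a,lambda p:p),("top",b,lambda p:p)],None,[.4,.3,.1])
E
python3 - <<'E'
from h import *
np.set_printoptions(precision=4,suppress=True)
print("ballL",*tri((298.5,156.4),(266.75,168.25)))
print("ballR",*tri((408.2,288.8),(411.75,184.25)))
print("ladle",*tri((319.7,180.3),(297.75,171.25)))
print("turner",*tri((382.4,255.8),(381.25,179.5)))
print("knob",*tri((229.5,212),(260.3,244.7)))
L=np.array; 
print("rail",*bodyfit([("side",(298.5,156.4),(0,.163,.215)),("side",(408.2,288.8),(0,-.163,.215)),("top",(266.75,168.25),(0,.163,.215)),("top",(411.75,184.25),(0,-.163,.215))],[.6,.1,0]))
r=.048;t=.148
print("caddy",*bodyfit([("top",(187.5,275),(-.049,.042,r)),("top",(220.5,267),(-.049,-.042,r)),("top",(178.7,231.2),(.044,.028,t)),("top",(199.7,225.5),(.044,-.028,t)),
("side",(162.5,195.5),(-.049,.042,r)),("side",(191.2,213.7),(-.049,-.042,r)),("side",(187.5,145),(.044,.028,t)),("side",(207,155.5),(.044,-.028,t))],[.5,.3,0]))
E
```

```text
ballL [0.6179 0.2025 0.2116] [[ 0.1 -0. ]
 [-0.   0.1]]
ballR [ 0.5657 -0.1158  0.2149] [[-0.1  0. ]
 [ 0.1 -0.1]]
ladle [0.6061 0.1341 0.2184] [[-0.1  0. ]
 [ 0.  -0.1]]
turner [ 0.5769 -0.0477  0.2209] [[ 0.3 -0.1]
 [-0.2  0.4]]
knob [0.4554 0.2249 0.1582] [[-0.2  0.1]
 [ 0.1 -0.3]]
rail [ 0.5913  0.0433 -0.1601] [[-0.7 -1.4]
 [ 0.6  0.9]
 [-0.8 -0.1]
 [ 0.9 -0. ]]
caddy [0.4602 0.378  0.2121] [[ 0.1  0.2]
 [ 0.5 -0.6]
 [-1.5 -0.5]
 [ 1.3 -0.9]
 [-0.7 -0.3]
 [-0.2  0.8]
 [-0.9 -1. ]
 [ 0.3  1.2]]
```

```bash
cat >> h.py <<'E'
import cv2
def box(p,x0,x1,y0,y1,z0,z1):
    P=[body(p,(x,y,z)) for x in(x0,x1) for y in(y0,y1) for z in(z0,z1)]
    return [(P[i],P[j]) for i in range(8) for j in range(i+1,8) if bin(i^j).count("1")==1]
def caddy_lines(p,dz=0):
    L=box(p,-.049,.033,-.042,.042,0+dz,.048+dz)+box(p,.039,.049,-.028,.028,.113+dz,.148+dz)
    for s in(-.033,.033): L+=[(body(p,(.049,s,.09+.008+dz)),body(p,(.07,s,.098+dz)))]
    return L
def rail_lines(p):
    L=[(body(p,(0,-.16,.215)),body(p,(0,.16,.215))),(body(p,(0,0,.225)),body(p,(0,0,.205)))]
    L+=[(body(p,(-.01,-.068,.145)),body(p,(-.01,.068,.145)))]+box(p,-.087,.063,-.085,.085,0,.016)
    return L
def mill_lines(x,y,z0=0):
    L=[]
    for r,z in((.029,0),(.0245,.123),(.0245,.159),(.006,.17)):
        a=np.linspace(0,2*np.pi,21); P=np.c_[x+r*np.cos(a),y+r*np.sin(a),0*a+z+z0]; L+=list(zip(P[:-1],P[1:]))
    return L
def overlay(n,img,groups,crop,s,out):
    x0,y0,x1,y1=crop
    im=cv2.resize(img[y0:y1,x0:x1,::-1],None,fx=s,fy=s,interpolation=cv2.INTER_CUBIC)
    for col,L in groups:
        for a,b in L:
            u=[tuple(int(round(v)) for v in (proj(n,q)+.5-[x0,y0])*s-.5) for q in(a,b)]
            cv2.line(im,u[0],u[1],col,1,cv2.LINE_AA)
    cv2.imwrite(out,im); return im
E
python3 - <<'E'
from h import *
g=[((0,0,255),caddy_lines([.4602,.378,.2121])),((255,0,255),rail_lines([.5915,.0433,-.163])),((0,255,255),mill_lines(.4554,.2249))]
a=overlay("side",C["side"]["img"],g,(150,130,290,270),4,"pics/o1.png")
overlay("side",C["side"]["img"],g,(280,140,420,320),3.3,"pics/o2.png")
b=overlay("top",C["top"]["img"],g,(160,200,290,290),6,"pics/o3.png")
overlay("top",C["top"]["img"],g,(240,140,430,240),4,"pics/o4.png")
E
```

```text
(no output)
```

View pics/o1.png

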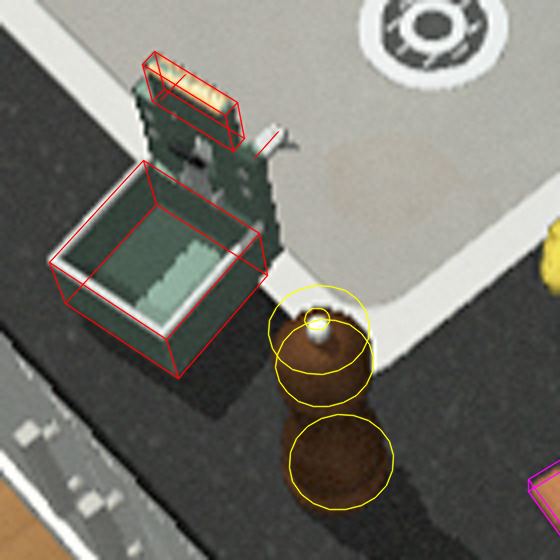

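View pics/o2.png

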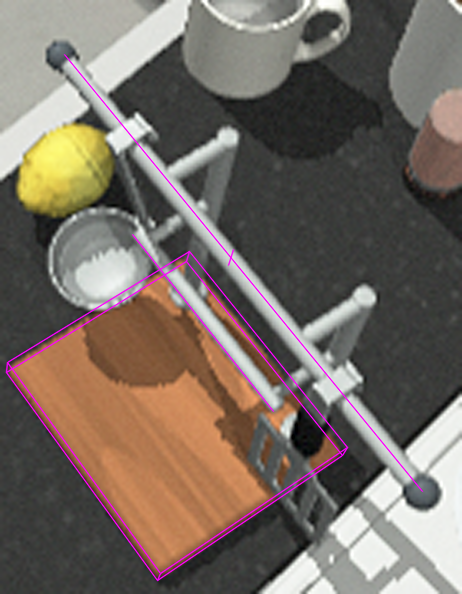

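View pics/o3.png

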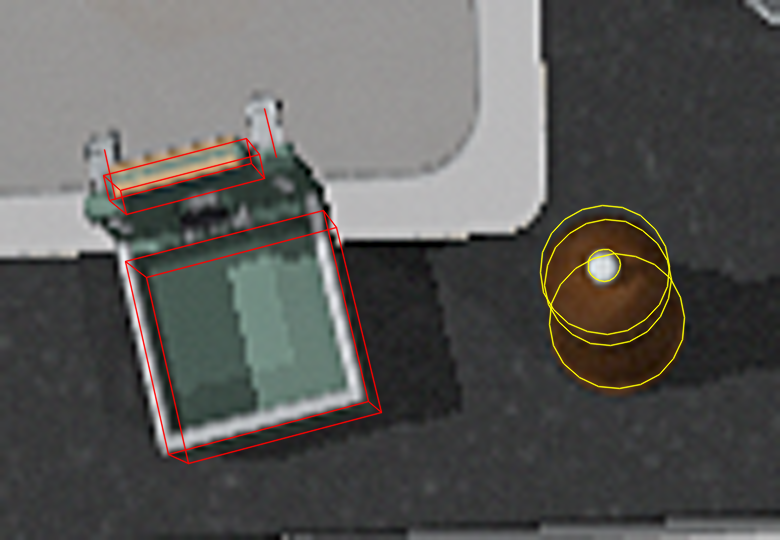

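View pics/o4.png

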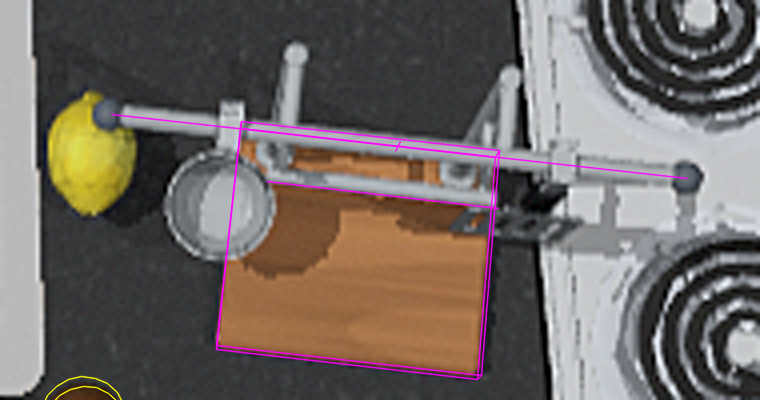

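```bash
python3 -m creep '[[0,0,0,0,0,0.141,85],[0,0,0,0,0,0.141,85],[0,0,0,0,0,0.141,85],[0,0,0,0,0,0.141,85],[0,0,0,0,0,0.141,85],[0,0,0,0,0,0.141,85],[0,0,0,0,0,0.141,85],[0,0,0,0,0,0.141,85]]' 60
python3 -m creep '[[-0.6,0.75,0,0,0,0,85],[-0.6,0.75,0,0,0,0,85],[-0.6,0.75,0,0,0,0,85],[-0.6,0.75,0,0,0,0,85],[-0.6,0.75,0,0,0,0,85],[-0.6,0.75,0,0,0,0,85],[-0.6,0.75,0,0,0,0,85],[-0.6,0.75,0,0,0,0,85],[-0.6,0.75,0,0,0,0,85],[-0.6,0.75,0,0,0,0,85]]'
cat >> h.py <<'E'
from scipy.spatial.transform import Rotation as Ro
def st():
    from workcell import robot
    s=robot.read_state(); R=Ro.from_quat(s["orientation"]).as_matrix()
    print("t%.2f"%s["t"],"p",s["position"].round(4),"yaw_y %.3f"%np.arctan2(R[1,1],R[0,1]),"z",R[:,2].round(4),"F",s["force"].round(1),"M",s["moment"].round(2),"w %.4f"%s["gripper_width"])
    return s,R
def go(target,yaw=None):
    s,R=st(); d=R.T@(np.array(target)-s["position"]); print("units",(d/.04).round(3))
    if yaw is not None:
        Rt=np.array([[-np.sin(yaw)*-1*-1,np.cos(yaw),0],[np.cos(yaw),np.sin(yaw),0],[0,0,-1]])
        print("rot",Ro.from_matrix(R.T@Rt).as_rotvec().round(4)); print("units after rot",(Rt.T@(np.array(target)-s["position"])/.04).round(3))
E
python3 -c "
from h import *
go([.503,.388,.112],.212)"
```

```text
t: 0.9
position: [0.1354, 0.5841, 0.2307]
orientation: [0.629, 0.777, -0.001, 0.0]
force: [-0.2, -0.5, -0.0]
gripper_width: 0.0849
t: 1.9
position: [0.4808, 0.4129, 0.2308]
orientation: [0.627, 0.779, -0.0, -0.0]
force: [1.2, 1.0, -0.4]
gripper_width: 0.0852
t1.90 p [0.4808 0.4129 0.2308] yaw_y 0.215 z [-8.e-04 -5.e-04 -1.e+00] F [ 1.2  1.  -0.4] M [ 0.03 -0.01 -0.02] w 0.0852
units [-0.726  0.411  2.971]
rot [-0.0009  0.0003  0.0029]
units after rot [-0.726  0.411  2.971]
```

```bash
python3 -m creep '[[-0.73,0.41,0,0,0,0,85],[0,0,0.75,0,0,0,85],[0,0,0.75,0,0,0,85],[0,0,0.75,0,0,0,85],[0,0,0.72,0,0,0,85],[0,0,0,0,0,0,85]]'
python3 - <<'E'
from h import *
from workcell import imaging
st()
for n,cr,s in(("side",(120,90,290,250),3.5),("top",(130,150,290,290),4)):
    f=imaging.grab_frame(n); overlay(n,f["img"],[],cr,s,f"pics/g1{n}.png")
E
```

```text
t: 2.5
position: [0.4988, 0.3869, 0.1081]
orientation: [0.627, 0.779, -0.004, -0.001]
force: [0.2, 0.1, -0.2]
gripper_width: 0.0847
t2.50 p [0.4988 0.3869 0.1081] yaw_y 0.215 z [-0.0077 -0.0048 -1.    ] F [ 0.2  0.1 -0.2] M [ 0.03 -0.01  0.03] w 0.0847
```

View pics/g1side.png

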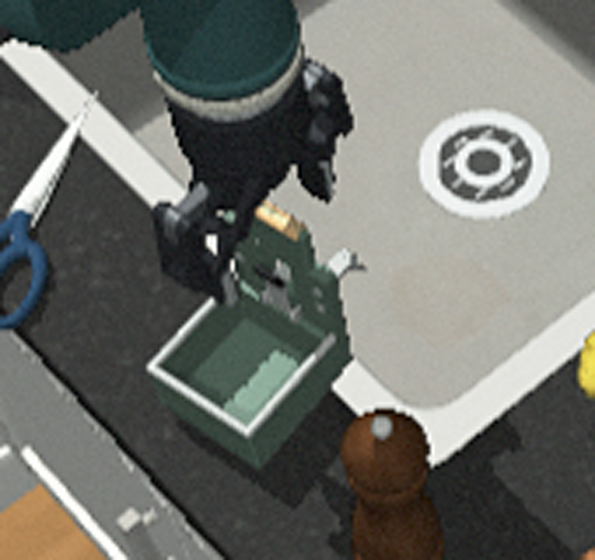

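View pics/g1top.png

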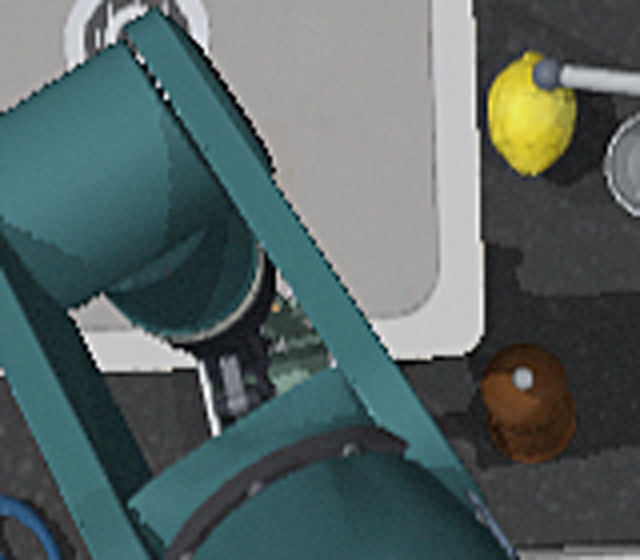

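```bash
python3 -c "
from h import *
print(proj('side',[.4988,.3869,.13]),proj('side',body([.4602,.378,.2121],(.044,0,.148))))
go([.503,.388,.112],.212)"
```

```text
[196.4957244  156.39070143] [196.87148345 150.30603862]
t2.60 p [0.5017 0.3887 0.1122] yaw_y 0.215 z [-0.0015 -0.001  -1.    ] F [ 0.1 -0.1  1.4] M [ 0.04 -0.01  0.02] w 0.0849
units [-0.025  0.029  0.006]
rot [-0.0016  0.0007  0.003 ]
units after rot [-0.025  0.029  0.006]
```

Settled on target. Close.

```bash
python3 -m creep '[[0,0.03,0,0,0,0,40],[0,0,0,0,0,0,20],[0,0,0,0,0,0,5],[0,0,0,0,0,0,5],[0,0,0,0,0,0,5],[0,0,0,0,0,0,5],[0,0,0,0,0,0,5],[0,0,0,0,0,0,5]]' 60
python3 - <<'E'
from h import *
from workcell import imaging
st()
f=imaging.grab_frame("side"); overlay("side",f["img"],[],(120,90,290,250),3.5,f"pics/g2side.png")
E
```

```text
t: 3.4
position: [0.5036, 0.3894, 0.1128]
orientation: [0.627, 0.779, 0.0, 0.0]
force: [0.9, -0.3, 2.0]
gripper_width: 0.009
t3.40 p [0.5036 0.3894 0.1128] yaw_y 0.215 z [ 7.e-04  2.e-04 -1.e+00] F [ 0.9 -0.3  2. ] M [-0.   -0.05 -0.03] w 0.0090
```

View pics/g2side.png

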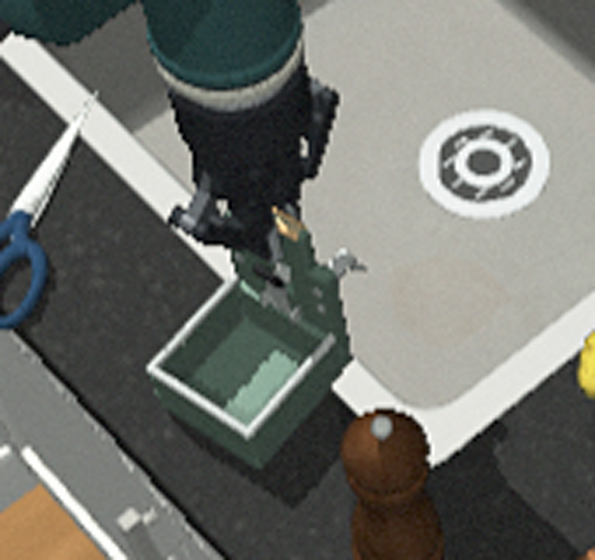

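```bash
python3 -m creep '[[0,0,-0.3,0,0,0,5],[0,0,-0.6,0,0,0.05,5],[0,0,-0.8,0,0,0.1,5],[0,0,-0.8,0,0,0.1,5],[0,0,-0.8,0,0,0.08,5],[0,0,-0.8,0,0,0.048,5],[0,0,-0.6,0,0,0,5],[0,0,-0.3,0,0,0,5],[0,0,0,0,0,0,5]]'
python3 -c "
from h import *
go([.5165,.0556,.312],-.163)"
```

```text
t: 4.35
position: [0.5036, 0.3896, 0.3143]
orientation: [0.762, 0.647, 0.001, 0.0]
force: [-0.1, -0.1, -3.0]
gripper_width: 0.009
t4.35 p [0.5036 0.3896 0.3143] yaw_y -0.163 z [ 0.0023  0.0014 -1.    ] F [-0.1 -0.1 -3. ] M [-0.04 -0.08 -0.01] w 0.0090
units [-8.187  1.671  0.045]
rot [ 0.002  -0.0018  0.0002]
units after rot [-8.186  1.672  0.057]
```

```bash
python3 -m creep '[[-0.4,0.08,0,0,0,0,5],[-0.8,0.16,0,0,0,0,5],[-1,0.21,0,0,0,0,5],[-1,0.21,0,0,0,0,5],[-1,0.21,0,0,0,0,5],[-1,0.21,0,0,0,0,5],[-1,0.21,0,0,0,0,5],[-1,0.21,0,0,0,0,5],[-0.7,0.14,0,0,0,0,5],[-0.29,0.03,0.05,0,0,0,5]]'
python3 -m creep '[[0,0,0,0,0,0,5],[0,0,0,0,0,0,5]]'
python3 - <<'E'
from h import *
from workcell import imaging
s,R=st()
p=s["position"]; yaw=np.arctan2(R[1,1],R[0,1])
g=p-.0187*R[:,2]
org=body([g[0],g[1],yaw],(-.044,0,0)); pc=[org[0],org[1],yaw]; dz=g[2]-.131
G=[((0,0,255),caddy_lines(pc,dz)),((255,0,255),rail_lines([.5915,.0433,-.163]))]
for n,cr,sc in(("side",(240,60,440,310),2.4),("top",(230,120,430,270),4)):
    f=imaging.grab_frame(n); np.savez(f"{n}1.npz",**f); overlay(n,f["img"],G,cr,sc,f"pics/p1{n}.png"); overlay(n,f["img"],[],cr,sc,f"pics/p1r{n}.png")
E
```

```text
t: 5.35
position: [0.5146, 0.0519, 0.3088]
orientation: [0.763, 0.646, -0.002, -0.001]
force: [0.1, 1.1, -2.0]
gripper_width: 0.0092
t: 5.55
position: [0.5152, 0.0557, 0.3095]
orientation: [0.762, 0.647, -0.001, -0.001]
force: [0.1, -0.3, -2.6]
gripper_width: 0.0096
t5.55 p [0.5152 0.0557 0.3095] yaw_y -0.164 z [-2.1e-03  8.0e-04 -1.0e+00] F [ 0.1 -0.3 -2.6] M [ 0.04 -0.    0.02] w 0.0096
```

View pics/p1side.png

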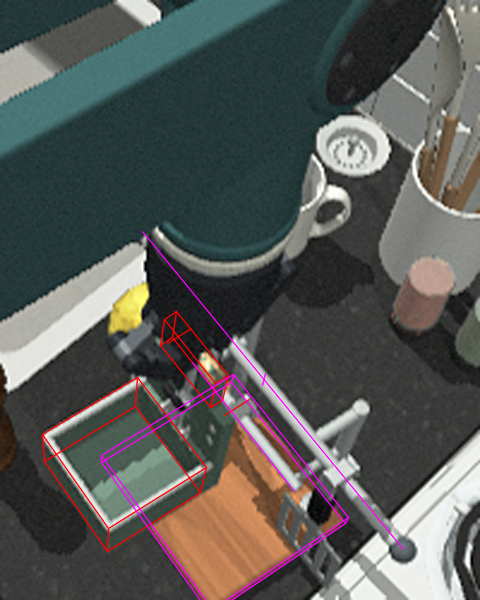

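View pics/p1top.png

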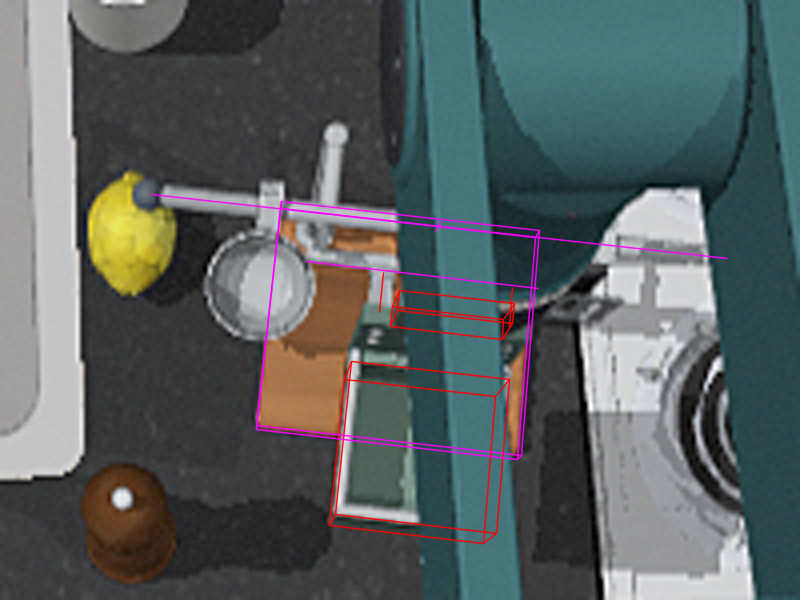

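```bash
python3 -c "
from h import *
go([.5757,.0459,.275],-.163)"
```

```text
t5.65 p [0.5156 0.0563 0.3101] yaw_y -0.162 z [-1.e-03  6.e-04 -1.e+00] F [-0.  -0.4 -3. ] M [ 0.02 -0.08 -0.01] w 0.0093
units [-0.015  1.526  0.875]
rot [-0.001  -0.0004  0.0012]
units after rot [-0.013  1.525  0.876]
```

```bash
python3 -m creep '[[0,0.3,0,0,0,0,5],[0,0.5,0,0,0,0,5],[0,0.4,0.1,0,0,0,5],[0,0.22,0.3,0,0,0,5],[0,0.1,0.3,0,0,0,5],[0,0,0.17,0,0,0,5],[0,0,0,0,0,0,5],[0,0,0,0,0,0,5]]'
cat > look.py <<'E'
from h import *
from workcell import imaging
import sys
tag=sys.argv[1]
s,R=st()
p=s["position"]; yaw=np.arctan2(R[1,1],R[0,1])
g=p-.0187*R[:,2]
org=body([g[0],g[1],yaw],(-.044,0,0)); pc=[org[0],org[1],yaw]; dz=g[2]-.131
rp=[.5915,.0433,-.163]
c,sn=np.cos(rp[2]),np.sin(rp[2]); seat=np.array(body([g[0],g[1],yaw],(.016,0,0))); d=seat[:2]-rp[:2]
print("seat in rail", [round(v,4) for v in (c*d[0]+sn*d[1],-sn*d[0]+c*d[1],g[2]-.041-.215)])
G=[((0,0,255),caddy_lines(pc,dz)),((255,0,255),rail_lines(rp))]
for n,cr,sc in(("side",(270,100,420,290),3.1),("top",(240,130,420,250),4.4)):
    f=imaging.grab_frame(n); np.savez(f"{n}_{tag}.npz",**f); overlay(n,f["img"],G,cr,sc,f"pics/{tag}{n}o.png"); overlay(n,f["img"],[],cr,sc,f"pics/{tag}{n}.png")
E
python3 look.py a
```

```text
t: 6.45
position: [0.5752, 0.0454, 0.2754]
orientation: [0.762, 0.647, -0.0, -0.0]
force: [-0.4, 0.0, -3.0]
gripper_width: 0.0093
t6.45 p [0.5752 0.0454 0.2754] yaw_y -0.163 z [-0.0013  0.     -1.    ] F [-0.4  0.  -3. ] M [-0.02 -0.05  0.02] w 0.0093
seat in rail [np.float64(-0.0004), np.float64(-0.0006), np.float64(0.0381)]
```

View pics/aside.png

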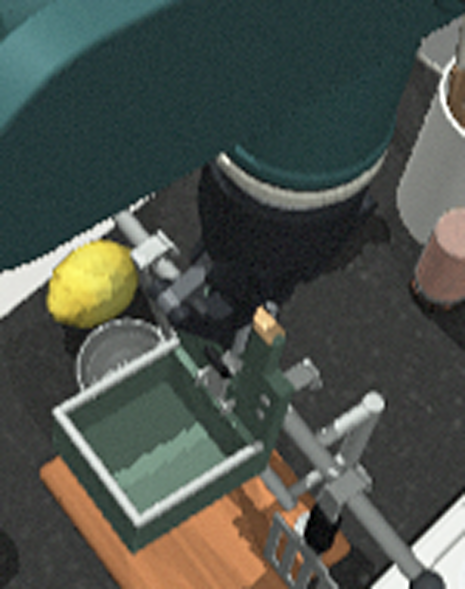

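View pics/asideo.png

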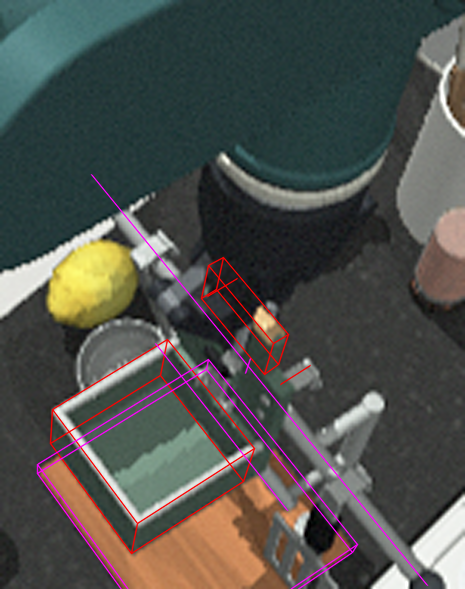

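View pics/atop.png

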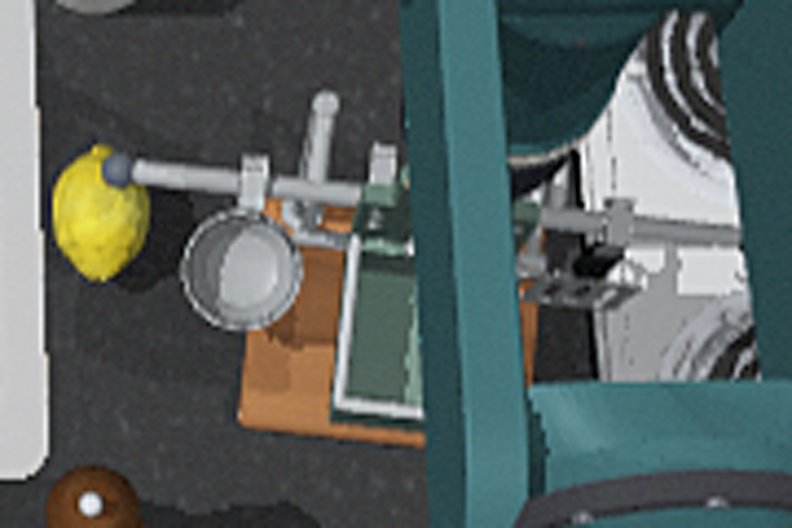

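```bash
python3 -m creep '[[0,0,0.15,0,0,0,5],[0,0,0.15,0,0,0,5],[0,0,0.12,0,0,0,5],[0,0,0,0,0,0,5],[0,0,0,0,0,0,5]]'
python3 look.py b
python3 - <<'E'
from h import *
f=np.load("side_b.npz"); overlay("side",f["img"],[],(325,185,405,275),7,"pics/bz.png")
f=np.load("top_b.npz"); overlay("top",f["img"],[],(290,150,390,210),8,"pics/bzt.png")
E
```

```text
t: 7.05
position: [0.5757, 0.0453, 0.2586]
orientation: [0.762, 0.647, -0.0, -0.0]
force: [-0.4, 0.8, -2.6]
gripper_width: 0.0093
t7.05 p [0.5757 0.0453 0.2586] yaw_y -0.163 z [-7.e-04 -0.e+00 -1.e+00] F [-0.4  0.8 -2.6] M [-0.    0.1   0.03] w 0.0093
seat in rail [np.float64(0.0002), np.float64(-0.0006), np.float64(0.0213)]
```

View pics/bz.png

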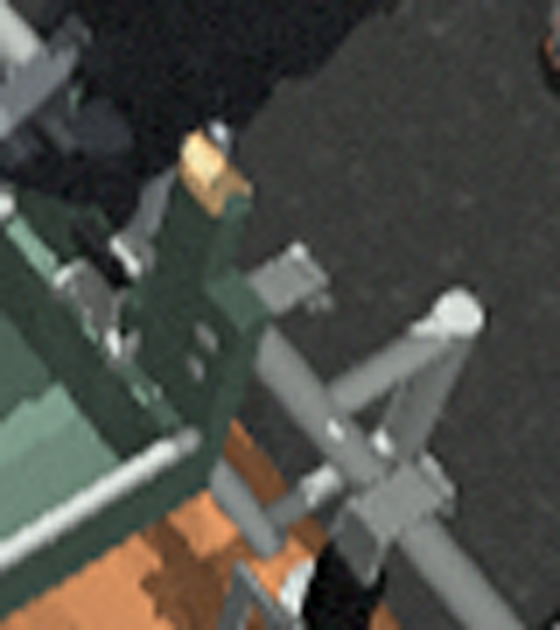

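View pics/bzt.png

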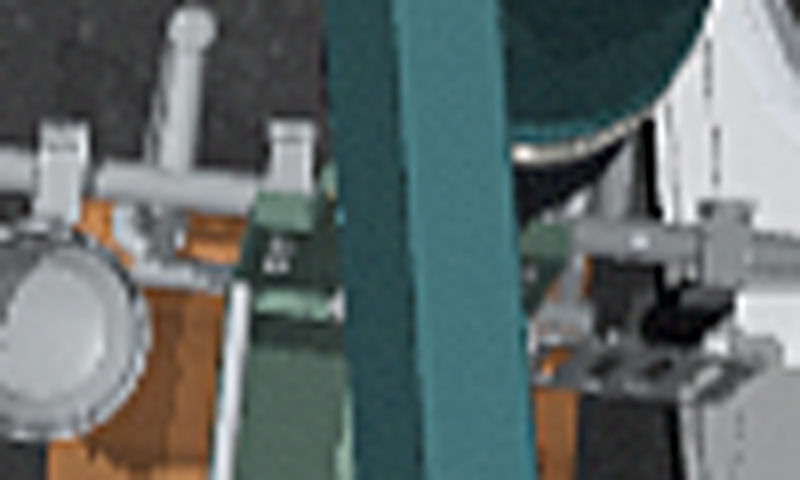

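Run:
```python
from h import *
rp=[.5915,.0433,-.163]
def T(q): return body(rp,(q[0],q[1],.215+q[2]))
for cam,o,s in(("top",(290,150),8),("side",(325,185),7)):
    f=lambda q:((proj(cam,T(q))+.5-o)*s-.5).round(0)
    print(cam,"rail",[f((0,y,0)) for y in(.08,.05,.033,-.033,-.055,-.07,-.08)])
    for sy in(.033,-.033):
        print("hook",sy,[(x,f((x,sy,.0213+.008))) for x in(-.011,0,.008,.011)], f((.011,sy,.0213-.007)))
```

```text
top rail [array([108., 180.]), array([216., 192.]), array([277., 199.]), array([514., 226.]), array([594., 234.]), array([648., 241.]), array([684., 245.])]
hook 0.033 [(-0.011, array([283., 208.])), (0, array([287., 169.])), (0.008, array([289., 141.])), (0.011, array([291., 130.]))] [285. 146.]
hook -0.033 [(-0.011, array([527., 236.])), (0, array([530., 197.])), (0.008, array([533., 168.])), (0.011, array([534., 158.]))] [525. 173.]
side rail [array([-8.,  8.]), array([59., 90.]), array([ 97., 137.]), array([253., 328.]), array([307., 394.]), array([345., 439.]), array([370., 470.])]
hook 0.033 [(-0.011, array([ 76., 104.])), (0, array([111.,  83.])), (0.008, array([136.,  68.])), (0.011, array([145.,  62.]))] [138.  91.]
hook -0.033 [(-0.011, array([237., 299.])), (0, array([272., 277.])), (0.008, array([297., 261.])), (0.011, array([307., 255.]))] [297. 282.]
```

Run:
```python
from h import *
from scipy.ndimage import map_coordinates
rp=[.5915,.0433,-.163]
for cam in("side","top"):
    g=C[cam]["img"].astype(float).mean(2)
    for y in(.12,.04,.02,-.02,-.04,-.08,-.12):
        xs=np.arange(-.014,.0141,.001)
        P=np.array([proj(cam,body(rp,(x,y,.215))) for x in xs])
        print(cam,y,map_coordinates(g,[P[:,1],P[:,0]],order=1).round(0).astype(int))
```

```text
side 0.12 [112 106  99  93  75  58  85 117 147 169 185 198 209 214 217 214 207 182
 139  93  66  54  55  56  56  54  54  54  55]
side 0.04 [ 58  58  61  65  59  66  83 109 139 166 182 197 207 212 215 213 204 182
 153 108  66  60  64  63  74  86  87  88  90]
side 0.02 [ 69  77  83  91  88  85  94 114 142 165 185 197 207 212 215 211 200 182
 148 107  77  56  51  52  54  54  54  56  57]
side -0.02 [ 54  55  53  52  51  59  78 109 142 168 185 196 206 214 215 211 201 187
 163 117  72  56  56  58  62  65  62  59  60]
side -0.04 [ 53  53  52  49  46  51  72 101 136 168 184 197 207 215 217 213 205 187
 161 113  73  60  58  58  58  58  60  61  63]
side -0.08 [ 87  87  85  86  90  90  82  98 127 154 175 192 206 215 216 214 204 189
 167 138 115 117 110 109 104 103 105 108 107]
side -0.12 [ 59  60  61  60  59  61  72  96 134 166 184 197 207 212 215 214 210 194
 172 124  71  56  59  64  60  57  56  59  61]
top 0.12 [ 55  55  55  54  52  51  56  62  89 121 143 158 171 177 182 183 184 172
 151 127  93  59  52  49  51  57  62  61  60]
top 0.04 [ 93  81  70  64  65  65  66  68  91 122 145 159 171 175 178 178 177 168
 151 131 102  72  58  48  45  48  51  50  49]
top 0.02 [133 126 112  99  86  75  80  86 105 128 147 159 170 174 179 178 177 168
 151 132 105  77  61  47  43  46  50  53  56]
top -0.02 [127 124 118 115 115 115 109 102 111 128 143 157 169 173 177 177 176 168
 154 137 109  81  65  52  47  51  54  55  57]
top -0.04 [156 138 117 102  98  94  84  74  89 118 142 157 172 175 178 177 174 167
 154 140 125 110 107 108 111 116 119 114 110]
top -0.08 [ 69  64  54  47  66  84  89  93 104 118 134 152 171 175 179 178 174 169
 161 154 169 184 193 198 203 205 206 206 206]
top -0.12 [137 136 136 136 138 139 128 115 113 124 137 152 168 174 178 177 174 167
 153 141 161 181 192 198 202 200 198 198 198]
```

```bash
python3 - <<'E'
from h import *
from scipy.ndimage import map_coordinates
rp=[.5915,.0433,-.163]
for cam,y0 in(("side",-.0336),("top",.0324)):
    f=np.load(cam+"_b.npz"); g=f["img"].astype(float).mean(2)
    for z in(.0273,.0293):
      for y in(y0-.003,y0,y0+.003):
        xs=np.arange(-.016,.0181,.001)
        P=np.array([proj(cam,body(rp,(x,y,.215+z))) for x in xs])
        print(cam,z,round(y,4),map_coordinates(g,[P[:,1],P[:,0]],order=1).round(0).astype(int))
    for y in (-.05,-.053,.06,.07):
        xs=np.arange(-.012,.0121,.001)
        P=np.array([proj(cam,body(rp,(x,y,.215))) for x in xs])
        print(cam,y,"rail",map_coordinates(g,[P[:,1],P[:,0]],order=1).round(0).astype(int))
E
python3 - <<'E'
from h import *
rp=[.5915,.0433,-.163]
f=np.load("side_b.npz")
L=[(body(rp,(x,y,.2443)),body(rp,(x,y+.012,.2443))) for x in(-.011,0,.011) for y in(-.0396,)]
L+=[(body(rp,(-.011,y,.2443)),body(rp,(.011,y,.2443))) for y in(-.0396,-.0276)]
L+=[(body(rp,(x,-.04,.215)),body(rp,(x,-.1,.215))) for x in (-.006,.006)]
overlay("side",f["img"],[((0,0,255),L)],(355,205,395,265),10,"pics/bz2.png")
E
```

```text
side 0.0273 -0.0366 [ 58  68  79  83  83  84  84  84  83  84  91 108 127 138 137 135 133 131
 132 133 134 135 134 127 119 124 132 129 112  86  66  62  63  64  62]
side 0.0273 -0.0336 [ 57  67  77  82  84  84  84  84  83  84  90 104 124 137 136 135 134 132
 132 134 134 134 133 127 123 128 138 130 105  79  66  62  60  59  57]
side 0.0273 -0.0306 [ 59  70  79  82  83  84  85  84  83  85  92 104 115 125 127 129 127 131
 135 126 121 130 140 135 142 164 185 179 153 116  79  65  62  59  58]
side 0.0293 -0.0366 [ 67  79  83  83  82  83  84  83  81  91 106 124 137 138 136 134 132 131
 132 134 135 135 128 121 124 133 131 111  88  69  60  62  63  61  59]
side 0.0293 -0.0336 [ 64  75  82  84  85  85  84  83  83  89 101 118 132 135 134 133 131 130
 132 133 133 134 130 125 127 140 141 114  76  67  63  61  60  58  57]
side 0.0293 -0.0306 [ 69  78  83  83  83  83  83  84  85  91  98 106 116 122 120 121 125 132
 122 114 119 127 130 139 153 173 193 165 116  81  67  63  60  59  57]
side -0.05 rail [ 48  50  55  60  68  87 106 120 129 132 134 136 135 132 126 118 102  78
  62  57  57  56  56  58  59]
sid
[... 1089 characters left out ...]
176 176 177 178 180 165 145 143 157 165 150 135 100  64  55  57  59]
top 0.0293 0.0354 [ 95 110 119 120 120 119 118 115 113 128 151 167 174 180 180 180 181 182
 182 183 183 184 183 168 153 166 183 179 160 134  92  52  55  59  61]
top -0.05 rail [117 119 122 122 123 120 114 112 112 114 119 124 125 126 125 121 124 144
 164 179 197 189 167 139  92]
top -0.053 rail [ 92  99 106 107 106 105 109 114 120 126 131 135 137 136 133 127 121 107
  92  89  93  97 104 111  96]
top 0.06 rail [116 108 104 100  97  94 107 124 140 153 165 170 176 173 170 169 169 168
 168 168 169 170 171 171 172]
top 0.07 rail [104 106 105  96  89  97 107 122 139 154 163 171 173 175 173 169 161 146
 132 127 124 123 120 116 114]
```

View pics/bz2.png

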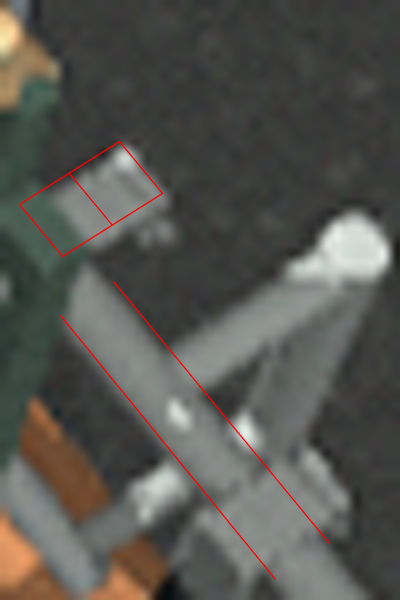

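```bash
python3 -m creep '[[0,0,0.05,0,0,0,5],[0,0,0.05,0,0,0,5],[0,0,0.05,0,0,0,5]]'; python3 -c "from h import *;st()"
python3 -m creep '[[0,0,0.05,0,0,0,5],[0,0,0,0,0,0,5]]'; python3 -c "from h import *;st()"
```

```text
t: 7.45
position: [0.5761, 0.0453, 0.2538]
orientation: [0.762, 0.647, 0.0, 0.0]
force: [-1.8, -0.7, 6.3]
gripper_width: 0.0092
t7.45 p [0.5761 0.0453 0.2538] yaw_y -0.163 z [ 9.e-04 -1.e-04 -1.e+00] F [-1.8 -0.7  6.3] M [0.08 0.71 0.11] w 0.0092
t: 7.65
position: [0.5758, 0.0453, 0.2511]
orientation: [0.762, 0.647, 0.0, 0.0]
force: [-2.2, 0.6, 2.1]
gripper_width: 0.0089
t7.65 p [0.5758 0.0453 0.2511] yaw_y -0.163 z [ 0.  0. -1.] F [-2.2  0.6  2.1] M [0.13 0.55 0.01] w 0.0089
```

```bash
python3 -m creep '[[0,0,0.05,0,0,0,5],[0,0,0.05,0,0,0,5]]'; python3 -c "from h import *;st()"
python3 -m creep '[[0,0,0.05,0,0,0,5],[0,0,0,0,0,0,5]]'; python3 -c "from h import *;st()"
```

```text
t: 7.85
position: [0.5757, 0.0453, 0.2468]
orientation: [0.762, 0.647, -0.0, -0.0]
force: [-2.6, 1.6, 0.5]
gripper_width: 0.0093
t7.85 p [0.5757 0.0453 0.2468] yaw_y -0.163 z [-3.e-04 -0.e+00 -1.e+00] F [-2.6  1.6  0.5] M [0.09 0.53 0.05] w 0.0093
t: 8.05
position: [0.5749, 0.0454, 0.2438]
orientation: [0.762, 0.647, -0.001, -0.001]
force: [-3.7, 0.1, -0.6]
gripper_width: 0.0093
t8.05 p [0.5749 0.0454 0.2438] yaw_y -0.163 z [-2.7e-03  1.0e-04 -1.0e+00] F [-3.7  0.1 -0.6] M [ 0.13  0.76 -0.01] w 0.0093
```

```bash
python3 -m creep '[[0,0,0.05,0,0,0,5],[0,0,0.05,0,0,0,5]]'; python3 -c "from h import *;st()"
python3 -m creep '[[0,0,0.03,0,0,0,5],[0,0,0,0,0,0,5]]'; python3 -c "from h import *;st()"
```

```text
t: 8.25
position: [0.5753, 0.0453, 0.2402]
orientation: [0.762, 0.647, -0.001, -0.001]
force: [-3.7, 0.2, -2.1]
gripper_width: 0.0094
t8.25 p [0.5753 0.0453 0.2402] yaw_y -0.163 z [-0.0017 -0.     -1.    ] F [-3.7  0.2 -2.1] M [ 0.17  0.76 -0.01] w 0.0094
t: 8.45
position: [0.576, 0.0452, 0.2391]
orientation: [0.762, 0.647, -0.0, -0.0]
force: [-1.1, -0.2, -3.5]
gripper_width: 0.009
t8.45 p [0.576  0.0452 0.2391] yaw_y -0.163 z [-3.e-04 -2.e-04 -1.e+00] F [-1.1 -0.2 -3.5] M [0.06 0.53 0.05] w 0.0090
```

```bash
python3 -m creep '[[0,0,0.025,0,0,0,5],[0,0,0,0,0,0,5]]'; python3 -c "from h import *;st()"
python3 -m creep '[[0,0,0.025,0,0,0,5],[0,0,0,0,0,0,5]]'; python3 -c "from h import *;st()"
```

```text
t: 8.65
position: [0.576, 0.0452, 0.2387]
orientation: [0.762, 0.647, -0.0, 0.0]
force: [-3.1, 0.9, -3.7]
gripper_width: 0.0091
t8.65 p [0.576  0.0452 0.2387] yaw_y -0.163 z [ 0.e+00 -2.e-04 -1.e+00] F [-3.1  0.9 -3.7] M [0.07 0.55 0.1 ] w 0.0091
t: 8.85
position: [0.576, 0.0453, 0.2378]
orientation: [0.762, 0.647, 0.0, 0.0]
force: [-2.1, 0.4, -1.3]
gripper_width: 0.0088
t8.85 p [0.576  0.0453 0.2378] yaw_y -0.163 z [ 2.e-04 -1.e-04 -1.e+00] F [-2.1  0.4 -1.3] M [0.1  0.71 0.08] w 0.0088
```

```bash
python3 -m creep '[[0,0,0.025,0,0,0,5],[0,0,0,0,0,0,5]]'; python3 -c "from h import *;st()"
python3 -m creep '[[0,0,0.02,0,0,0,5],[0,0,0,0,0,0,5]]'; python3 -c "from h import *;st()"
```

```text
t: 9.05
position: [0.5761, 0.0453, 0.2376]
orientation: [0.762, 0.647, 0.0, 0.0]
force: [-5.6, -0.1, 4.8]
gripper_width: 0.0091
t9.05 p [0.5761 0.0453 0.2376] yaw_y -0.163 z [ 7.e-04 -1.e-04 -1.e+00] F [-5.6 -0.1  4.8] M [0.1  1.01 0.12] w 0.0091
t: 9.25
position: [0.5761, 0.0453, 0.2376]
orientation: [0.762, 0.647, 0.0, 0.0]
force: [-7.2, 0.6, 9.3]
gripper_width: 0.0093
t9.25 p [0.5761 0.0453 0.2376] yaw_y -0.163 z [ 1.2e-03 -2.0e-04 -1.0e+00] F [-7.2  0.6  9.3] M [0.11 1.37 0.04] w 0.0093
```

```bash
python3 -m creep '[[0,0,-0.04,0,0,0,5],[0,0,0,0,0,0,5],[0,0,0,0,0,0,5]]'; python3 look.py d
python3 - <<'E'
from h import *
f=np.load("side_d.npz"); overlay("side",f["img"],[],(325,185,405,275),6.5,"pics/dz.png")
E
```

```text
t: 9.55
position: [0.5761, 0.0453, 0.2377]
orientation: [0.762, 0.647, 0.0, 0.0]
force: [-4.3, -0.3, 2.4]
gripper_width: 0.0093
t9.55 p [0.5761 0.0453 0.2377] yaw_y -0.163 z [ 3.e-04 -1.e-04 -1.e+00] F [-4.3 -0.3  2.4] M [0.17 0.81 0.07] w 0.0093
seat in rail [np.float64(0.0005), np.float64(-0.0006), np.float64(0.0004)]
```

View pics/dz.png

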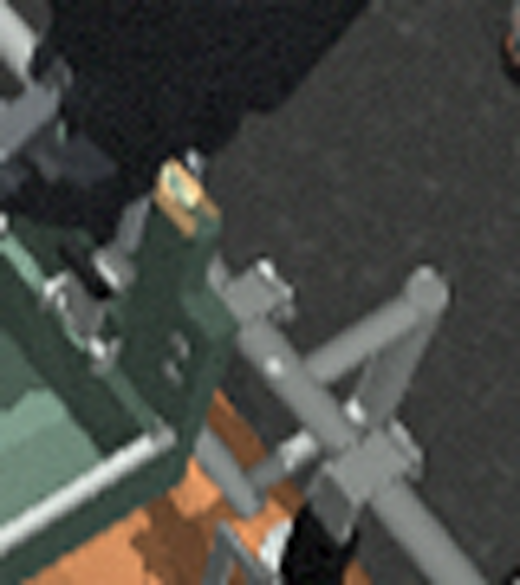

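```bash
python3 -m creep '[[0,0,-0.03,0,0,0,5],[0,0,-0.03,0,0,0,5],[0,0,0,0,0,0,5]]'; python3 -c "from h import *;st()"
python3 -m creep '[[0,0,-0.025,0,0,0,5],[0,0,0,0,0,0,5]]'; python3 -c "from h import *;st()"
```

```text
t: 9.95
position: [0.576, 0.0452, 0.2396]
orientation: [0.762, 0.647, -0.0, -0.0]
force: [-2.1, 0.5, -3.1]
gripper_width: 0.0092
t9.95 p [0.576  0.0452 0.2396] yaw_y -0.163 z [-2.e-04 -1.e-04 -1.e+00] F [-2.1  0.5 -3.1] M [0.11 0.55 0.14] w 0.0092
t: 10.15
position: [0.5758, 0.0453, 0.2401]
orientation: [0.762, 0.647, -0.0, -0.0]
force: [-1.2, 0.4, -8.2]
gripper_width: 0.0091
t10.15 p [0.5758 0.0453 0.2401] yaw_y -0.163 z [-8.e-04 -1.e-04 -1.e+00] F [-1.2  0.4 -8.2] M [0.05 0.21 0.02] w 0.0091
```

```bash
python3 -m creep '[[0,0,-0.02,0,0,0,5],[0,0,0,0,0,0,5],[0,0,0,0,0,0,5],[0,0,0,0,0,0,5]]'; python3 -c "from h import *;st()"
```

```text
t: 10.55
position: [0.5756, 0.0453, 0.2406]
orientation: [0.762, 0.647, -0.001, -0.0]
force: [2.2, -0.8, -20.6]
gripper_width: 0.0092
t10.55 p [0.5756 0.0453 0.2406] yaw_y -0.163 z [-0.0014 -0.     -1.    ] F [  2.2  -0.8 -20.6] M [ 0.07 -0.32 -0.02] w 0.0092
```

```bash
python3 -m creep '[[0,0,0.012,0,0,0,5],[0,0,0.005,0,0,0,5],[0,0,0,0,0,0,5]]'; python3 -c "from h import *;st()"
```

```text
t: 10.85
position: [0.5756, 0.0453, 0.2406]
orientation: [0.762, 0.647, -0.0, -0.0]
force: [1.5, 1.0, -21.0]
gripper_width: 0.0092
t10.85 p [0.5756 0.0453 0.2406] yaw_y -0.163 z [-1.e-03 -1.e-04 -1.e+00] F [  1.5   1.  -21. ] M [ 0.05 -0.2  -0.01] w 0.0092
```

```bash
python3 -m creep '[[0,0,0.025,0,0,0,5],[0,0,0,0,0,0,5]]'; python3 -c "from h import *;st()"; python3 -m creep '[[0,0,0,0,0,0,5],[0,0,0,0,0,0,5]]'; python3 -c "from h import *;st()"
```

```text
t: 11.05
position: [0.5757, 0.0453, 0.2404]
orientation: [0.762, 0.647, -0.0, -0.0]
force: [0.6, -0.4, -15.5]
gripper_width: 0.0096
t11.05 p [0.5757 0.0453 0.2404] yaw_y -0.163 z [-3.e-04 -2.e-04 -1.e+00] F [  0.6  -0.4 -15.5] M [0.06 0.19 0.03] w 0.0096
t: 11.25
position: [0.5758, 0.0453, 0.2404]
orientation: [0.762, 0.647, -0.0, 0.0]
force: [-0.7, -0.5, -13.5]
gripper_width: 0.0092
t11.25 p [0.5758 0.0453 0.2404] yaw_y -0.163 z [-0.e+00 -1.e-04 -1.e+00] F [ -0.7  -0.5 -13.5] M [ 0.07  0.37 -0.01] w 0.0092
```

```bash
python3 -m creep '[[0,0,0.05,0,0,0,5],[0,0,0.03,0,0,0,5],[0,0,0,0,0,0,5]]'; python3 -c "from h import *;st()"
```

```text
t: 11.55
position: [0.5763, 0.0454, 0.2381]
orientation: [0.762, 0.647, 0.001, 0.0]
force: [-4.9, 1.4, -0.6]
gripper_width: 0.0095
t11.55 p [0.5763 0.0454 0.2381] yaw_y -0.163 z [ 0.0014 -0.     -1.    ] F [-4.9  1.4 -0.6] M [0.12 1.09 0.1 ] w 0.0095
```

```bash
python3 -m creep '[[0,0,0.015,0,0,0,5],[0,0,0,0,0,0,15],[0,0,0,0,0,0,30],[0,0,0,0,0,0,45],[0,0,0,0,0,0,50],[0,0,-0.4,0,0,0,60],[0,0,-0.8,0,0,0,60],[0,0,-0.9,0,0,0,70],[0,0,-0.4,0,0,0,85]]'; python3 look.py e
```

```text
t: 12.45
position: [0.5777, 0.0452, 0.3398]
orientation: [0.762, 0.647, 0.002, 0.002]
force: [1.0, 0.6, 0.1]
gripper_width: 0.0823
t12.45 p [0.5777 0.0452 0.3398] yaw_y -0.163 z [ 5.5e-03 -4.0e-04 -1.0e+00] F [1.  0.6 0.1] M [-0.07 -0.01  0.01] w 0.0823
seat in rail [np.float64(0.002), np.float64(-0.0004), np.float64(0.1025)]
```

View pics/eside.png

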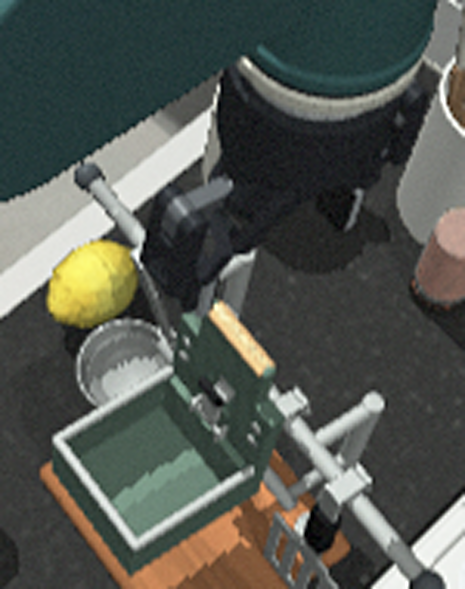

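View pics/etop.png

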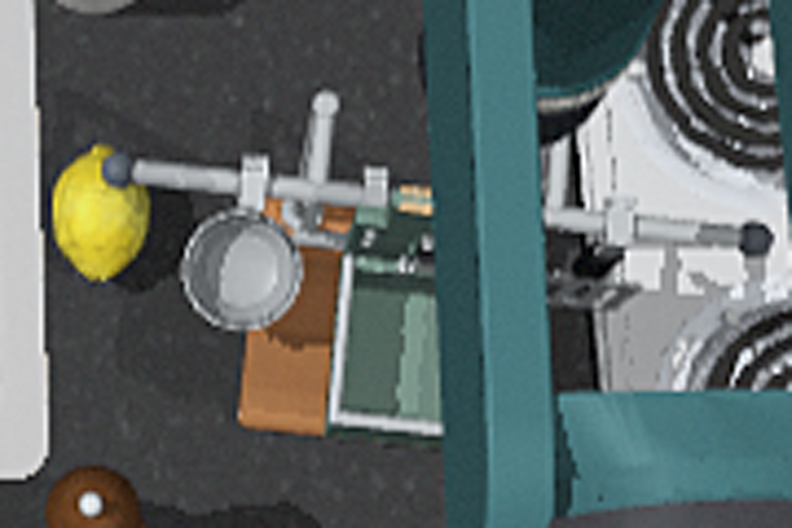

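```bash
python3 -m creep '[[0,0,0,0,0,-0.1,85],[0,0,0,0,0,-0.15,85],[0,0,0,0,0,-0.15,85],[0,0,0,0,0,-0.15,85],[0,0,0,0,0,-0.15,85],[0,0,0,0,0,-0.15,85],[0,0,0,0,0,-0.15,85],[0,0,0,0,0,-0.15,85],[0,0,0,0,0,-0.15,85],[0,0,0,0,0,-0.15,85]]'; python3 -m creep '[[0,0,0,0,0,-0.12,85],[0,0,0,0,0,0,85]]'
python3 - <<'E'
from h import *
print(fit([("side",(229.5,212),lambda p:np.r_[p,.164]),("top",(260.3,244.7),lambda p:np.r_[p,.164])],None,[.45,.22]))
go([.456,.225,.25],1.408)
E
```

```text
t: 13.55
position: [0.5754, 0.0453, 0.3344]
orientation: [0.138, 0.99, -0.0, -0.001]
force: [-0.2, -0.4, 0.3]
gripper_width: 0.0854
t: 13.75
position: [0.5754, 0.0453, 0.3346]
orientation: [0.081, 0.997, -0.0, -0.001]
force: [0.0, 0.4, 0.8]
gripper_width: 0.085
(array([0.45416115, 0.22341668]), array([[-0.4, -0.4],
       [ 0.6, -0.1]]))
t13.75 p [0.5754 0.0453 0.3346] yaw_y 1.408 z [-0.0023 -0.     -1.    ] F [0.  0.4 0.8] M [-0.06  0.01 -0.04] w 0.0850
units [3.669 3.951 2.121]
rot [-0.0004 -0.0023 -0.    ]
units after rot [3.673 3.95  2.114]
```

```bash
python3 -m creep '[[0.3,0.31,0,0,0,0,85],[0.6,0.64,0,0,0,0,85],[0.65,0.69,0,0,0,0,85],[0.65,0.69,0,0,0,0,85],[0.65,0.69,0.3,0,0,0,85],[0.5,0.53,0.6,0,0,0,85],[0.3,0.32,0.6,0,0,0,85],[0,0,0.5,0,0,0,85],[0,0,0,0,0,0,85]]'
python3 - <<'E'
from h import *
from workcell import imaging
go([.4548,.2238,.122],1.408)
rp=[.5915,.0433,-.163]
cp=list(body(rp,(-.060,0,0)))[:2]+[-.163]
G=[((0,255,255),mill_lines(.4548,.2238)),((0,0,255),caddy_lines(cp,.125))]
for n,cr,sc in(("side",(180,120,420,320),3),("top",(230,130,430,280),4)):
    f=imaging.grab_frame(n); np.savez(f"{n}_m.npz",**f); overlay(n,f["img"],G,cr,sc,f"pics/m{n}o.png")
E
```

```text
t: 14.65
position: [0.4537, 0.2221, 0.2533]
orientation: [0.082, 0.997, -0.001, -0.003]
force: [-0.6, -0.3, -0.2]
gripper_width: 0.0849
t14.65 p [0.4537 0.2221 0.2533] yaw_y 1.406 z [-0.006  -0.0018 -1.    ] F [-0.6 -0.3 -0.2] M [-0.05  0.04  0.02] w 0.0849
units [-0.038  0.057  3.283]
rot [-0.0028 -0.0057 -0.0018]
units after rot [-0.02   0.047  3.283]
```

View pics/msideo.png

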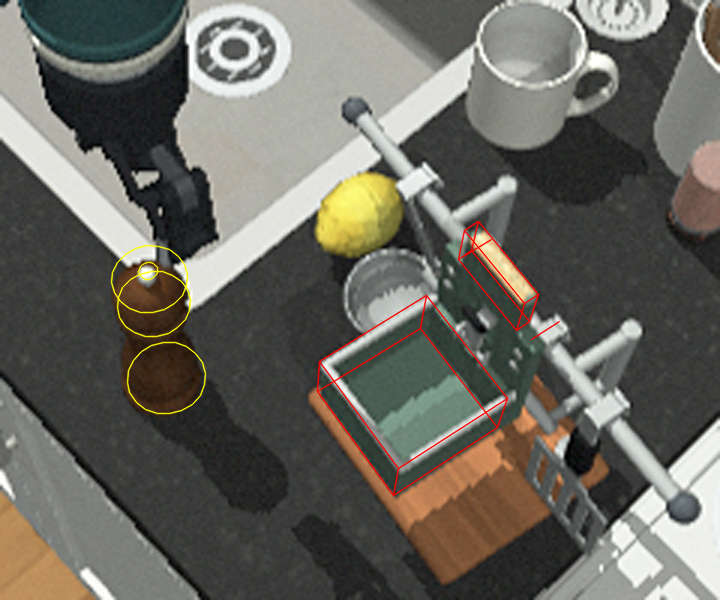

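View pics/mtopo.png

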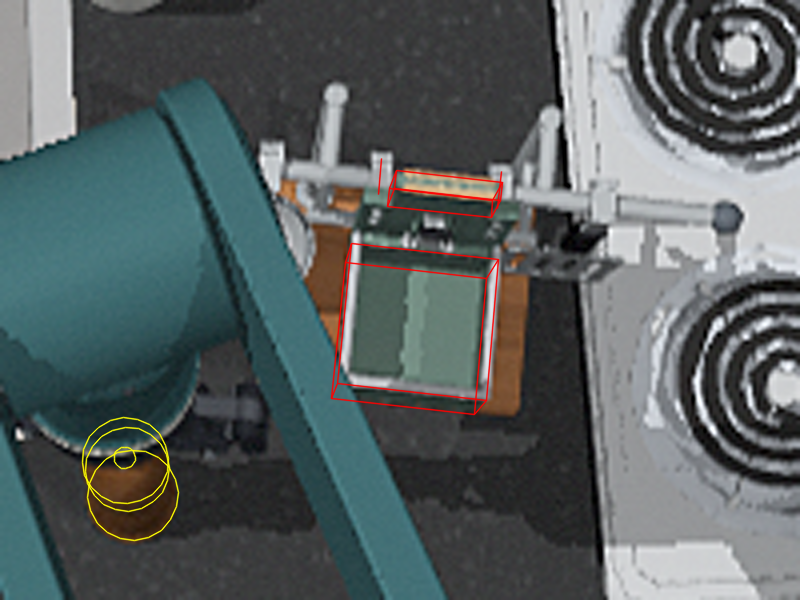

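```bash
python3 -m creep '[[0,0.03,0.4,0,0,0,85],[0,0,0.7,0,0,0,85],[0,0,0.7,0,0,0,85],[0,0,0.7,0,0,0,85],[0,0,0.5,0,0,0,85],[0,0,0.28,0,0,0,85],[0,0,0,0,0,0,85],[0,0,0,0,0,0,85]]'
python3 - <<'E'
from h import *
from workcell import imaging
go([.4548,.2238,.122],1.408)
f=imaging.grab_frame("side"); overlay("side",f["img"],[],(170,150,290,260),5,f"pics/n.png")
f=imaging.grab_frame("top"); overlay("top",f["img"],[],(210,190,320,290),5,f"pics/nt.png")
E
```

```text
t: 15.55
position: [0.4584, 0.2232, 0.126]
orientation: [0.082, 0.997, 0.0, 0.001]
force: [1.0, -0.1, 1.1]
gripper_width: 0.0849
t15.55 p [0.4584 0.2232 0.126 ] yaw_y 1.406 z [ 1.6e-03  5.0e-04 -1.0e+00] F [ 1.  -0.1  1.1] M [ 0.04 -0.03  0.04] w 0.0849
units [0.092 0.    0.101]
rot [ 0.0007  0.0015 -0.0017]
units after rot [0.092 0.001 0.101]
```

View pics/n.png

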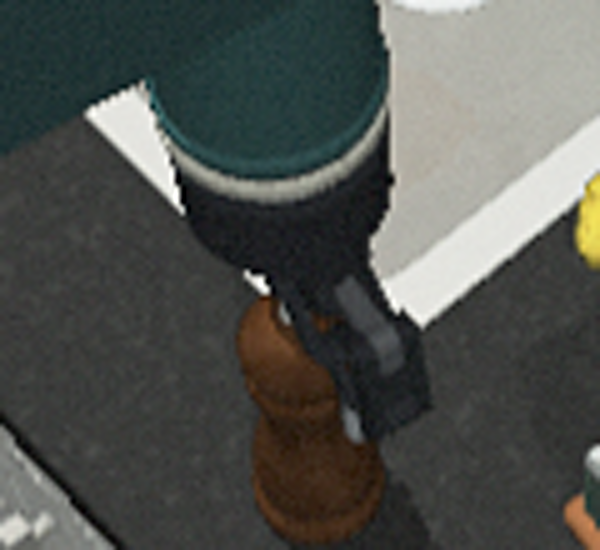

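View pics/nt.png

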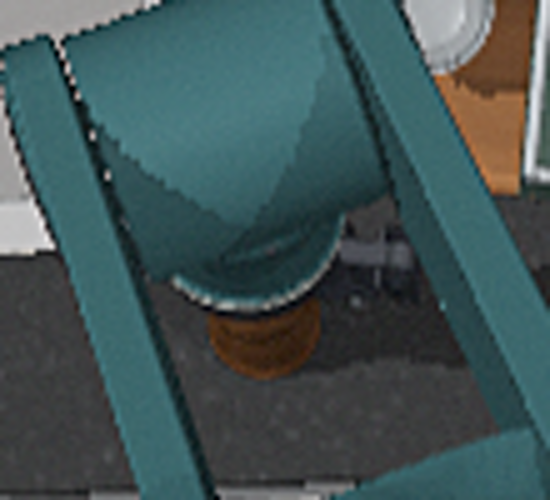

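```bash
python3 -m creep '[[0.08,0,0.09,0,0,0,85],[0,0,0,0,0,0,85],[0,0,0,0,0,0,75],[0,0,0,0,0,0,65],[0,0,0,0,0,0,55],[0,0,0,0,0,0,40],[0,0,0,0,0,0,40],[0,0,0,0,0,0,40]]' 40;python3 -c "from h import *
go([.4548,.2238,.122],1.408)"
```

```text
t: 16.45
position: [0.4546, 0.2234, 0.1219]
orientation: [0.082, 0.997, -0.0, 0.0]
force: [-0.3, -0.9, 6.5]
gripper_width: 0.0463
t16.45 p [0.4546 0.2234 0.1219] yaw_y 1.407 z [ 7.e-04 -2.e-04 -1.e+00] F [-0.3 -0.9  6.5] M [-0.35  0.17 -0.02] w 0.0463
units [-0.004  0.01  -0.003]
rot [-0.0001  0.0007 -0.0009]
units after rot [-0.004  0.01  -0.003]
```

```bash
python3 -m creep '[[0,0,-0.1,0,0,0,40],[0,0,-0.3,0,0,0,40],[0,0,-0.3,0,0,0,40],[0,0,-0.1,0,0,0,40],[0,0,0,0,0,0,40]]'
python3 - <<'E'
from h import *
from workcell import imaging
s,R=st(); p=s["position"]
for n,cr,s in(("side",(170,140,290,260),5),("top",(210,190,320,290),5)):
    f=imaging.grab_frame(n); overlay(n,f["img"],[((0,255,255),mill_lines(p[0],p[1],p[2]-.122))],cr,s,f"pics/q{n}.png")
E
```

```text
t: 16.95
position: [0.455, 0.2238, 0.1546]
orientation: [0.082, 0.997, 0.0, 0.001]
force: [0.2, 0.5, -1.9]
gripper_width: 0.0463
t16.95 p [0.455  0.2238 0.1546] yaw_y 1.407 z [ 2.2e-03  7.0e-04 -1.0e+00] F [ 0.2  0.5 -1.9] M [-0.02 -0.01  0.04] w 0.0463
```

View pics/qside.png

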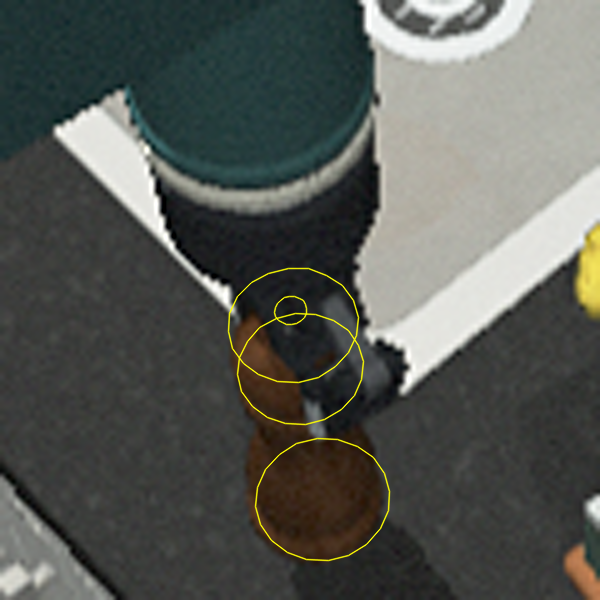

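View pics/qtop.png

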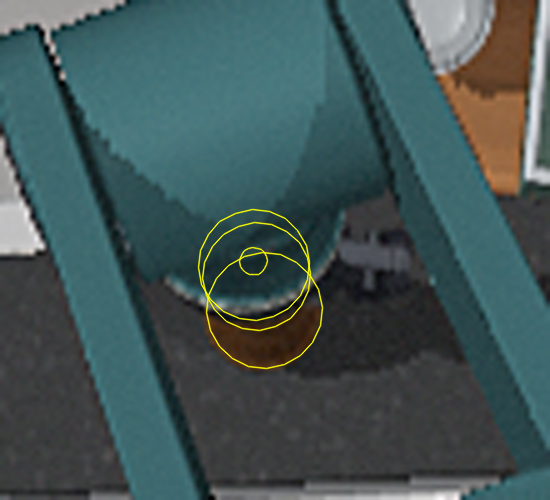

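```bash
python3 -m creep '[[0,0,-0.3,0,0,0,40],[0,0,-0.6,0,0,0,40],[0,0,-0.7,0,0,0,40],[0,0,-0.7,0,0,0,40],[0,0,-0.7,0,0,0,40],[0,0,-0.7,0,0,0,40],[0,0,-0.4,0,0,0,40],[0,0,-0.1,0,0,0,40],[0,0,0,0,0,0,40]]'
python3 -c "from h import *
go([.5263,.0534,.322],1.408)"
```

```text
t: 17.95
position: [0.4542, 0.2235, 0.3219]
orientation: [0.082, 0.997, 0.0, 0.0]
force: [0.3, -0.4, -3.0]
gripper_width: 0.0464
t17.95 p [0.4542 0.2235 0.3219] yaw_y 1.407 z [ 8.e-04  2.e-04 -1.e+00] F [ 0.3 -0.4 -3. ] M [ 0.03  0.02 -0.04] w 0.0464
units [-2.472e+00 -3.903e+00 -3.000e-03]
rot [ 0.0004  0.0007 -0.001 ]
units after rot [-2.468e+00 -3.905e+00 -3.000e-03]
```

```bash
python3 -m creep '[[-0.12,-0.2,0,0,0,0,40],[-0.3,-0.5,0,0,0,0,40],[-0.4,-0.6,0,0,0,0,40],[-0.45,-0.7,0,0,0,0,40],[-0.45,-0.7,0,0,0,0,40],[-0.4,-0.6,0,0,0,0,40],[-0.25,-0.4,0,0,0,0,40],[-0.1,-0.2,0,0,0,0,40],[0,0,0,0,0,0,40],[0,0,0,0,0,0,40]]'
python3 - <<'E'
from h import *
from workcell import imaging
go([.5263,.0534,.322],1.408)
s,R=st(); p=s["position"]
rp=[.5915,.0433,-.163]
cp=list(body(rp,(-.060,0,0)))[:2]+[-.163]
for n,cr,s in(("side",(230,80,420,290),2.8),("top",(240,130,420,280),4)):
    f=imaging.grab_frame(n); overlay(n,f["img"],[((0,255,255),mill_lines(p[0],p[1],p[2]-.122)),((0,0,255),caddy_lines(cp,.125))],cr,s,f"pics/r{n}.png")
E
```

```text
t: 18.95
position: [0.5255, 0.0539, 0.3208]
orientation: [0.082, 0.997, 0.0, -0.001]
force: [0.4, 0.7, -0.8]
gripper_width: 0.0461
t18.95 p [0.5255 0.0539 0.3208] yaw_y 1.407 z [-1.7e-03  5.0e-04 -1.0e+00] F [ 0.4  0.7 -0.8] M [-0.01 -0.06  0.01] w 0.0461
units [-0.021 -0.008 -0.031]
rot [ 0.0002 -0.0018 -0.0012]
units after rot [-0.021 -0.008 -0.031]
t18.95 p [0.5255 0.0539 0.3208] yaw_y 1.407 z [-1.7e-03  5.0e-04 -1.0e+00] F [ 0.4  0.7 -0.8] M [-0.01 -0.06  0.01] w 0.0461
```

View pics/rside.png

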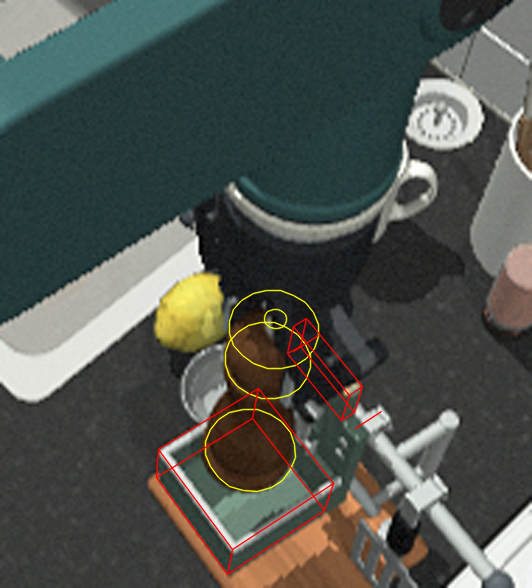

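View pics/rtop.png

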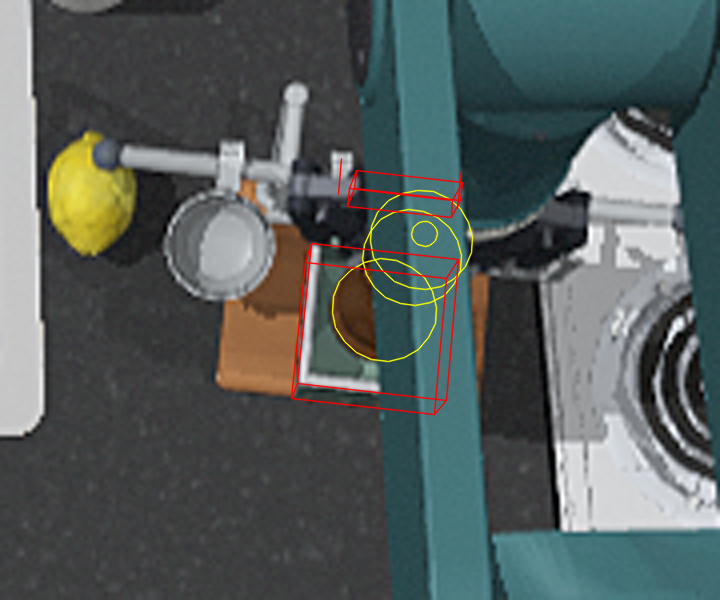

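```bash
python3 -m creep '[[-0.02,0,0.2,0,0,0,40],[0,0,0.4,0,0,0,40],[0,0,0.4,0,0,0,40],[0,0,0.3,0,0,0,40],[0,0,0.15,0,0,0,40],[0,0,0.05,0,0,0,40],[0,0,0,0,0,0,40],[0,0,0,0,0,0,40]]'
python3 -c "from h import *
go([.5263,.0534,.251],1.408)"
```

```text
t: 19.85
position: [0.5275, 0.0534, 0.262]
orientation: [0.082, 0.997, -0.0, 0.001]
force: [0.7, 0.0, -1.8]
gripper_width: 0.0466
t19.85 p [0.5275 0.0534 0.262 ] yaw_y 1.407 z [ 1.2e-03 -1.0e-04 -1.0e+00] F [ 0.7  0.  -1.8] M [-0.03  0.02  0.03] w 0.0466
units [ 0.031 -0.004  0.276]
rot [ 0.      0.0012 -0.0009]
units after rot [ 0.031 -0.004  0.276]
```

```bash
python3 -m creep '[[0.02,0,0.06,0,0,0,40],[0,0,0.06,0,0,0,40],[0,0,0.05,0,0,0,40],[0,0,0,0,0,0,40]]'
python3 -m creep '[[0,0,0.03,0,0,0,40],[0,0,0,0,0,0,40]]'
python3 -m creep '[[0,0,0.03,0,0,0,40],[0,0,0,0,0,0,40]]'
```

```text
t: 20.25
position: [0.526, 0.0535, 0.2543]
orientation: [0.082, 0.997, -0.0, -0.0]
force: [0.3, 0.4, -1.9]
gripper_width: 0.0465
t: 20.45
position: [0.5262, 0.0535, 0.2533]
orientation: [0.082, 0.997, -0.0, -0.0]
force: [-0.5, -0.0, -1.6]
gripper_width: 0.0468
t: 20.65
position: [0.5262, 0.0535, 0.2521]
orientation: [0.082, 0.997, -0.0, -0.0]
force: [-0.7, 0.6, -0.9]
gripper_width: 0.0465
```

```bash
python3 -m creep '[[0,0,0.025,0,0,0,40],[0,0,0,0,0,0,40]]'
python3 -m creep '[[0,0,0.02,0,0,0,40],[0,0,0,0,0,0,40]]'
```

```text
t: 20.85
position: [0.5262, 0.0535, 0.2511]
orientation: [0.082, 0.997, -0.0, -0.0]
force: [-0.2, 0.4, -1.7]
gripper_width: 0.0466
t: 21.05
position: [0.5262, 0.0535, 0.2503]
orientation: [0.082, 0.997, -0.0, -0.0]
force: [0.8, -0.2, -1.2]
gripper_width: 0.0464
```

```bash
python3 -m creep '[[0,0,0.02,0,0,0,40],[0,0,0,0,0,0,40]]'
python3 -m creep '[[0,0,0.02,0,0,0,40],[0,0,0,0,0,0,40]]'
```

```text
t: 21.25
position: [0.5262, 0.0535, 0.2495]
orientation: [0.082, 0.997, -0.0, -0.0]
force: [0.1, 0.2, -2.6]
gripper_width: 0.0466
t: 21.45
position: [0.5263, 0.0535, 0.2489]
orientation: [0.082, 0.997, -0.0, 0.0]
force: [0.5, 0.2, -0.7]
gripper_width: 0.0469
```

```bash
python3 -m creep '[[0,0,0.02,0,0,0,40],[0,0,0,0,0,0,40]]'
```

```text
t: 21.65
position: [0.5268, 0.0534, 0.2488]
orientation: [0.082, 0.997, -0.0, 0.001]
force: [-0.9, -0.6, 3.3]
gripper_width: 0.0464
```

Contact (about 5 N change). Release gently.

```bash
python3 -m creep '[[0,0,-0.02,0,0,0,40],[0,0,0,0,0,0,48],[0,0,0,0,0,0,52],[0,0,0,0,0,0,58],[0,0,0,0,0,0,66],[0,0,0,0,0,0,75],[0,0,0,0,0,0,82],[0,0,0,0,0,0,82]]'
python3 - <<'E'
from h import *
from workcell import imaging
st()
for n,cr,s in(("side",(230,80,420,290),2.8),):
    f=imaging.grab_frame(n); overlay(n,f["img"],[],cr,s,f"pics/s{n}.png")
E
```

```text
t: 22.45
position: [0.5263, 0.0535, 0.2488]
orientation: [0.082, 0.997, -0.0, 0.0]
force: [-0.4, 0.9, -0.1]
gripper_width: 0.0821
t22.45 p [0.5263 0.0535 0.2488] yaw_y 1.407 z [ 0.e+00 -1.e-04 -1.e+00] F [-0.4  0.9 -0.1] M [ 0.05 -0.04  0.02] w 0.0821
```

View pics/sside.png

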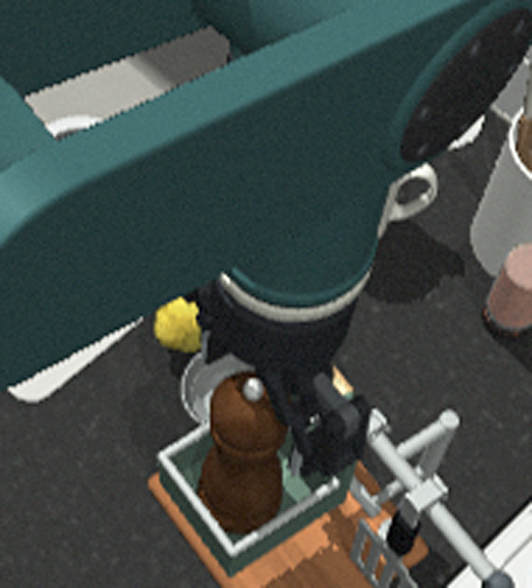

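```bash
python3 -m creep '[[0,0,-0.2,0,0,0,82],[0,0,-0.5,0,0,0,82],[0,0,-0.8,0,0,0,82],[0,0,-0.8,0,0,0,82],[0,0,-0.6,0,0,0,82],[0.3,0.3,-0.3,0,0,0,82],[0.3,0.9,0,0,0,0,82],[0.3,0.9,0,0,0,0,82],[0.3,0.9,0,0,0,0,82],[0.3,0.9,0,0,0,0,82]]'
python3 -m creep '[[0.3,0.9,0,0,0,0,82],[0.3,0.9,0,0,0,0,82],[0,0.9,0,0,0,0,82],[0,0.5,0,0,0,0,82],[0,0,0,0,0,0,82],[0,0,0,0,0,0,82]]'
python3 - <<'E'
from h import *
from workcell import imaging
st()
rp=[.5915,.0433,-.163]
cp=list(body(rp,(-.060,0,0)))[:2]+[-.163]; w=body(rp,(-.066,0,0))
for n,cr,s in(("side",(260,100,440,310),2.8),("top",(240,130,440,280),4)):
    f=imaging.grab_frame(n); np.savez(f"{n}_f.npz",**f)
    overlay(n,f["img"],[((0,255,255),mill_lines(w[0],w[1],.129)),((0,0,255),caddy_lines(cp,.125))],cr,s,f"pics/fo{n}.png"); overlay(n,f["img"],[],cr,s,f"pics/f{n}.png")
E
```

```text
t: 23.5
position: [0.4909, 0.219, 0.3767]
orientation: [0.082, 0.997, -0.0, -0.0]
force: [0.6, -0.5, -0.1]
gripper_width: 0.0821
t: 24.1
position: [0.4886, 0.3476, 0.3763]
orientation: [0.081, 0.997, -0.001, -0.001]
force: [-0.6, -0.2, -0.7]
gripper_width: 0.0821
t24.10 p [0.4886 0.3476 0.3763] yaw_y 1.408 z [-0.0014 -0.0012 -1.    ] F [-0.6 -0.2 -0.7] M [-0.03 -0.03 -0.04] w 0.0821
```

View pics/foside.png

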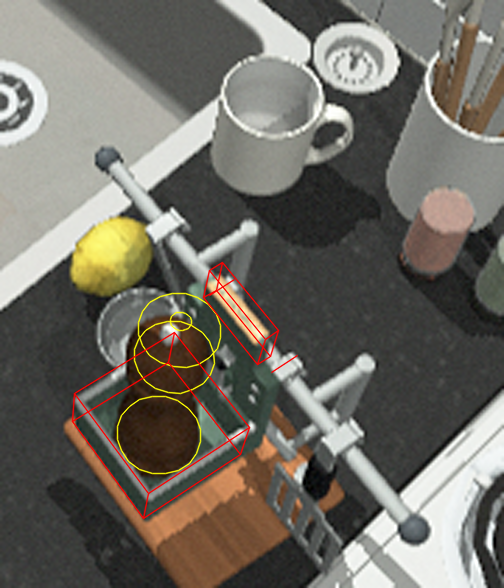

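View pics/fotop.png

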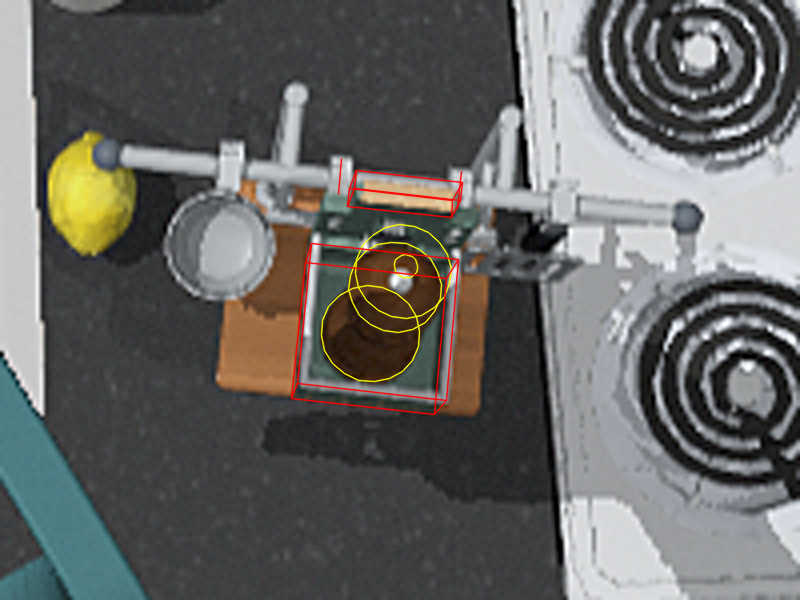

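View pics/fside.png

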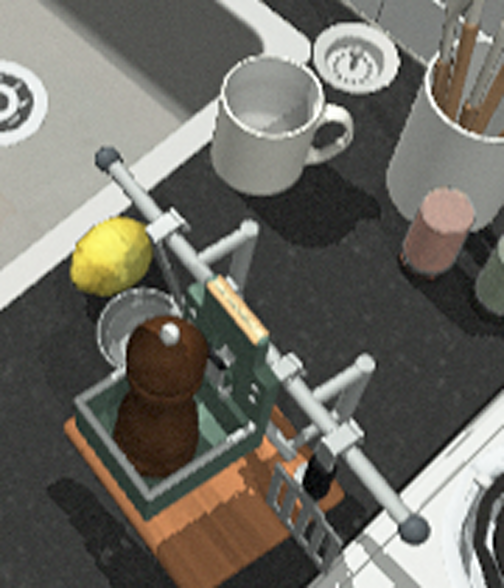

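Run:
```python
from h import *
k,r=tri((320.5,218.7),(339.9,200.6)); print(k,r)
rp=[.5915,.0433,-.163]; w=body(rp,(-.066,0,0)); print(w)
d=k[:2]-w[:2]; c,s=np.cos(-.163),np.sin(-.163); print("knob rel well (rail axes)",c*d[0]+s*d[1],-s*d[0]+c*d[1], k[2]-.129)
for a,b in(((319.7,180.3),(297.75,171.25)),): pass
# cap ends
print(tri((260+222/2.8,100+282/2.8),(240+357/4,130+185/4)),tri((260+262/2.8,100+338/2.8),(240+461/4,130+196/4)))
# ladle/turner hooks change: image diff around hooks
for n in("side","top"):
    a=C[n]["img"].astype(float).mean(2); b=np.load(n+"_f.npz")["img"].astype(float).mean(2)
    for nm,p in(("ladle",dict(side=(320,180),top=(298,171))[n]),("turner",dict(side=(382,256),top=(381,179))[n]),("lemon",dict(side=(300,192),top=(263,178))[n])):
        x,y=p; A=a[y-12:y+12,x-12:x+12]; B=b[y-12:y+12,x-12:x+12]
        print(n,nm,cv2.phaseCorrelate(A.copy(),B.copy()))
```

```text
[0.51982171 0.05534948 0.28947611] [[-0.2  0.1]
 [ 0.1 -0.3]]
[0.52637484 0.05401043 0.        ]
knob rel well (rail axes) -0.006683565630853047 0.0002578682292674393 0.16047610765707093
(array([0.58325003, 0.0686864 , 0.25370852]), array([[-0.7,  0.3],
       [ 0.3, -0.8]])) (array([0.56546112, 0.01901934, 0.27470127]), array([[ 0.7, -0.3],
       [-0.4,  0.8]]))
side ladle ((0.026384129001357337, -0.03484110975783494), 0.9769779240884685)
side turner ((-0.04610389605271159, 0.03236651852597383), 0.9907841869613931)
side lemon ((-0.07147509584640588, -0.2125425462480912), 0.6760150542172219)
top ladle ((-0.10907177210955687, 0.025668747991451468), 0.9936263202229433)
top turner ((0.01622703212597365, 0.0056451167856792495), 0.9969662759474269)
top lemon ((0.026884988437499757, -0.41291892689027243), 0.9433961391803959)
```

```bash
python3 -c "
from workcell import robot
print(robot.close_job())"
```

```text
the job is handed in; nothing more can be done
None
```

The caddy hangs on the rail midway between the ladle and the turner, it held against an upward pull, and the pepper mill stands upright in its bin. I handed the job in at about 24 s; no verdict was reported.

- **Hanging:** I pressed the caddy down until it stopped hard, at about 12 N. At the stop, the arm's position put its seat point within about 1 mm of the rail's axis and middle.
- **Pull test:** The caddy rose only about 3 mm and stayed locked. The net pull was higher than the 10 N you asked for. It reached about 18 N for roughly 0.4 s before I eased it to about 11 N.
- **Mill:** I lowered it until it touched the bin's floor with a few newtons, then let go. The last pictures show it upright at the right height. Its knob sits about 7 mm in front of the bin centre, which may be a slight lean, but that is inside the 16 mm limit.
- **Bystanders:** The ladle and turner hooks shifted by no more than about 0.1 pixel and the lemon by less than half a pixel.

I could not measure the catch angle directly. That it shut is inferred from the held pull.

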